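Turn a flatbread and load it into the warmer

TASK

Pick up the steel turner, turn the round flatbread on the wooden board over with it so that its seeded side, which is now underneath, faces up, and then push the bread with the turner through the low slot of the warmer until the whole bread is inside. Then lay the turner down flat on the bare worktop. Never touch the bread with the gripper or the arm, and leave the sauce dish, the pepper shaker and the soup bowl beyond the board where they stand.

Things in the scene. Friction and masses are not known exactly. Their poses are not given: they have to be found in the camera images.
- warmer: bench-top flatbread warmer, a fixed stainless box behind a metal loading sill. Origin on the worktop under the middle of the sill's front edge; +x level, from that edge towards the slot (the way the bread goes in), +z up. Sill: top 24 mm up, x 0 to 135 mm, 190 mm wide. Housing: x 135 to 345 mm, 250 mm wide, 165 mm high
- sill_edge (a point): middle of the sill's front top edge (warmer x 0, z 24 mm), axes as the warmer's. The edge is an upright step, 10 mm above the wooden board before it. Two upright sheet guides, 16 mm high, stand on the sill and narrow evenly from 174 mm apart at x 30 mm to the slot's width at x 135 mm
- slot (a point): middle of the slot's floor at the front face of the housing (warmer x 135, y 0, z 24 mm), axes as the warmer's. The slot is 114 mm wide and 34 mm high, its floor level with the sill; the chamber behind it is as wide and as high, and 198 mm deep
- board: fixed wooden board, 210 x 220 mm, top 14 mm above the worktop; same origin and axes as the warmer: it lies at x -210 to 0 mm, y -110 to 110 mm, butted against the sill's front edge
- flatbread: crisp, rigid round flatbread, 100 mm across, 14 mm thick, both rims bevelled by 4 mm, about 0.09 kg. Origin at its centre; its z axis leaves through the plain face with the pricked holes, the other face carries sesame seeds. At the start it lies loose on the board, plain face up, its rim 20 to 60 mm short of the sill's step
- turner: loose steel turner, 0.22 kg, lying on its flat blade. Origin: underside of the blade, at its centre; +x to the blade's front edge, +z up. Blade x -50 to 50 mm, 86 mm wide, 2.5 mm thick. A 20 mm wide neck slopes up from x -45 to the black level handle: x -88 to -238 mm, 18 mm wide (y), 26 mm high, its middle 42 mm above the blade's underside
- turner_grip (a point): grip point in the handle, at x -125 mm, z 42 mm of the turner; axes as the turner's; the fingers close along y (18 mm). The balance point lies farther forward, over the blade, so hold the handle near its front end with a firm grip
- turner_tip (a point): middle of the blade's front edge, on its underside, at x 50 mm of the turner
- sauce_dish: bystander: small white sauce dish, 67 mm across, 21 mm high; origin under its centre
- pepper_shaker: bystander: steel shaker, 58 mm across, 95 mm high; origin under its centre
- soup_bowl: bystander: small ribbed white bowl of soup on the worktop (not the one on the tray), 141 mm across, 62 mm high; origin under its centre
There are look-alikes about, which are no part of the job. What is meant by the flatbread is not turquoise, and is the larger of those in its own colour.

How it is judged:
By the outcome, as a careful person would: the job done as asked, in the order asked, and still so for the second after the job is handed in, with the robot touching nothing.
It also fails if it takes over 64 s, if anything falls off the work surface, if the arm or the gripper's body presses on something with over 40 N, if the wrist force passes 120 N, or if a joint passes its speed limit or range.

ROBOT

A 6-joint arm with a two-finger parallel gripper is mounted at the origin on a cart in front of the work surface, level with it; the furniture and walls round the work are solid. World frame = base frame: x ahead of the robot, y to its left, z up, the work surface at z = 0. Lengths are in m, angles in rad, forces in N, time in s.
With the tool pointing down it reaches from about 0.225 to 0.875 m from the base axis. Payload 3.4 kg.
Tool frame: the origin (TCP) lies on the centre line of the jaws, within the pads' length; the fingertips stand 17 mm ahead of it and the grasp point (between the pads) lies 2 mm behind it (nose_length is the distance from the TCP to the fingertips, in m); z points along the fingers, y is the line along which they close (so a half turn about z gives the same grasp; the last joint's range is limited). The gripper opens to 85 mm and grips with 20 to 120 N. Pads are 22 mm wide; open, the fingers measure 114 mm over their backs; the gripper's body (76 mm by 85 mm) begins 54 mm behind the grasp point. The pads swing forward as they close: fully open they stand 13 mm farther back than shut.
Start: joints at [1.18, 0.276, 1.505, -0, 1.361, -0.121], TCP at [0.153, 0.554, 0.248] pointing down, gripper open.
Joint ranges: [-2.89, 2.89], [-0.75, 2.08], [0.22, 2.7], [-1.18, 4.32], [0.11, 2.71], [-2.7, 2.7]. Speed limits (rad/s): [2.57, 2.57, 3.14, 3.14, 3.14, 3.14].

INTERFACE

Orientations are given as a unit quaternion [w, x, y, z].
In Python, from rig import get_state, get_image, sign_off, find_in, place_of, nose_length gives the robot as it stands.
- The arm moves only by the tool apply_moves, never from a script. Its argument "deltas" is one flat list of numbers, 5 for each row, row after row: the finger opening in mm, from 0 to 85.4, then the shift along the tool's x, y, z in mm, then the turn about the tool's z in degrees. A call has 1 to 12 rows; each row is the pose to reach, as a shift and turn from the pose commanded when the call began, along the tool's axes at that moment; what a row does not reach only later rows make up. A row lasts 1/12 s, in which the tool goes at most 41.7 mm and 7.16 degrees, less where a joint would pass 70% of its speed; a pose out of reach is approached as far as the arm can. A call with a gripper value outside its range is refused whole. The fingers move at their own pace and stop on an object; "squeeze" is the grip in N (left out, the last holds). Time passes only in rows, so rows that repeat a pose let the fingers close. It gives the time, the measured TCP pose, the force, the opening and the grip force at its end, in the units of the state.
- get_state(): the state, without advancing time (a new reading comes with each control period).
- get_image(name): name is "scene" or "side" or "wrist"; returns a dict with "frame" (420x560x3 uint8, red, green, blue), "K" (3x3 intrinsics, pixels), "position" and "orientation" of the camera in the world. Camera axes: x right, y down, z forward; pixel columns grow to the right and rows downward; lengths in m; the calibration is good to about 2 mm. A picture is of the moment at which its call begins. There is no depth.
- sign_off(): hands the job in; it is judged then, once.
Trained networks look in a picture, given as the dict that the camera call returned (one of the last four; its "shot" number tells which), for a name from the list of things; names that differ only in an ending like _2 or _b are one class to them, and where a whole thing is asked for, a point or a joint stands for the part that bears it (a point fixed in the world has none). Each returns a list of dicts, best first, with "score" (0 to 1); they miss things now and then, are a little off and sometimes report something else, mostly with a low value. They report only what shows in the picture. A call takes as long as a camera call. They do not tell look-alikes from the thing itself.
- find_in(query, picture): "point" ([column, row] in pixels, amid what is visible of it).
- place_of(query, picture): "point" ([column, row] in pixels: a listed point, or the origin of a listed thing).
The state is a dict: "clock": time; "qpos": joint angles; "qd": joint speeds; "effort": joint torques, N m; "position": TCP position; "ee_rot": TCP orientation; "contact_force": force on the tool from outside, world axes, zero at the start; "moment": the same for the moment, N m; "width": finger opening in m; "gripper_force": force on a finger pad.
Only numpy, scipy, OpenCV 4.12 (cv2) and the standard library are available. Lean on these libraries where they do the work, as an engineer would, in place of code of your own. Each camera call takes 0.05 s, during which the arm holds its last target. There are 200 camera calls.

## Working session

There is one attempt and no reset: what is moved stays moved. The work goes in short steps, Python scripts to look and compute and a tool call to move; the robot and the scene stay as the last step left them, time stands still between calls to the robot, and variables do not carry over. Pictures are saved under pics/ and viewed, at most 10 in all, crops included, and the job is handed in when it is done.

Besides the shell and the picture viewer there is one more tool, called after "Emit:" as name(argument=value, ...) on one line, values as JSON. apply_moves: Moves the arm, as the interface text tells. Its arguments: {"type":"object","properties":{"deltas":{"type":"array"},"squeeze":{"type":"number"}},"required":["deltas"]}

```bash
ls; mkdir -p pics; cat > h.py <<'E'
import numpy as np, cv2
from scipy.spatial.transform import Rotation as R
from rig import *
def rot(q): return R.from_quat([q[1],q[2],q[3],q[0]])
def ray(im,p):
    K=np.array(im["K"]); d=np.linalg.inv(K)@[p[0],p[1],1]
    return np.array(im["position"]), rot(im["orientation"]).apply(d)
def onz(im,p,z):
    o,d=ray(im,p); return o+d*(z-o[2])/d[2]
def proj(im,X):
    c=rot(im["orientation"]).inv().apply(np.atleast_2d(X)-np.array(im["position"])); u=c@np.array(im["K"]).T
    return u[:,:2]/u[:,2:]
def save(im,n): cv2.imwrite("pics/"+n+".png",np.ascontiguousarray(im["frame"][:,:,::-1]))
E
python3 - <<'E'
from h import *
s=get_state(); print(s)
ims={n:get_image(n) for n in("scene","side","wrist")}
Z=dict(warmer=0,sill_edge=.024,slot=.024,board=0,flatbread=.021,turner=0,turner_grip=.042,turner_tip=0,sauce_dish=0,pepper_shaker=0,soup_bowl=0)
for n,im in ims.items():
    save(im,n+"0"); print(n,np.round(im["position"],3))
    for q,z in Z.items():
        for r in place_of(q,im)[:4]:
            if r["score"]>.2: print("  ",q,round(r["score"],2),np.round(r["point"]),np.round(onz(im,r["point"],z),3))
a=np.hstack([ims["scene"]["frame"],ims["side"]["frame"]])
E
```

```text
pics
{'clock': 0.0, 'qpos': array([ 1.18000520e+00,  2.76600659e-01,  1.50617046e+00, -1.84327409e-05,
        1.36070146e+00, -1.21017517e-01]), 'qd': array([-0.00157508, -0.00040325, -0.00035892, -0.00086144,  0.0010381 ,
       -0.00030377]), 'effort': array([-4.33596806e-04, -4.16776729e+01, -2.45804715e+01, -3.93834580e-04,
        1.10751728e-02, -3.09984239e-05]), 'position': array([0.15306782, 0.55371588, 0.24742159]), 'ee_rot': array([-2.29205867e-04,  1.34476174e-01,  9.90916381e-01, -9.11635902e-04]), 'contact_force': array([ 0.65038899, -0.56915956,  0.42430186]), 'moment': array([ 0.0165387 ,  0.01152639, -0.02403469]), 'gripper_force': 0.0, 'width': 0.08540769004595573}
scene [-0.429 -0.626  0.559]
   warmer 0.72 [290. 248.] [ 0.505 -0.164  0.   ]
   sill_edge 0.8 [292. 243.] [ 0.501 -0.176  0.024]
   board 0.85 [295. 249.] [ 0.507 -0.181  0.   ]
   flatbread 0.76 [259. 237.] [ 0.496 -0.063  0.021]
   flatbread 0.65 [187. 242.] [0.369 0.123 0.021]
   turner 0.91 [199. 226.] [0.515 0.195 0.   ]
   turner 0.35 [292. 247.] [ 0.518 -0.168  0.   ]
   turner_grip 0.74 [169. 2
[... 617 characters left out ...]
4]
   board 0.87 [314. 200.] [ 0.519 -0.181  0.   ]
   flatbread 0.88 [353. 282.] [0.4   0.161 0.021]
   flatbread 0.78 [317. 219.] [ 0.503 -0.066  0.021]
   flatbread 0.75 [265. 148.] [ 0.717 -0.446  0.021]
   flatbread 0.66 [215. 260.] [0.739 0.133 0.021]
   turner 0.71 [305. 291.] [0.508 0.185 0.   ]
   turner_grip 0.67 [301. 326.] [0.504 0.319 0.042]
   turner_tip 0.59 [302. 276.] [0.522 0.139 0.   ]
   sauce_dish 0.67 [233. 222.] [ 0.739 -0.047  0.   ]
   pepper_shaker 0.89 [231. 200.] [ 0.771 -0.15   0.   ]
   soup_bowl 0.69 [216. 258.] [ 0.746  0.104 -0.   ]
   soup_bowl 0.58 [316. 218.] [ 0.507 -0.098  0.   ]
   soup_bowl 0.24 [303. 291.] [0.514 0.187 0.   ]
wrist [0.072 0.577 0.374]
```

```bash
python3 - <<'E'
import cv2,numpy as np
s=cv2.imread("pics/scene0.png");t=cv2.imread("pics/side0.png")
a=cv2.resize(s[160:300,130:380],(800,448)); cv2.imwrite("pics/a.png",a)
b=cv2.resize(t[110:350,170:490],(800,600)); cv2.imwrite("pics/b.png",b)
E
```

```text
(no output)
```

View pics/a.png

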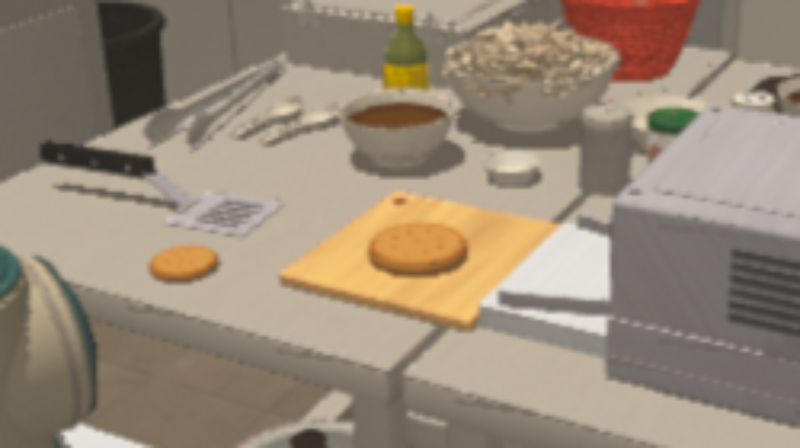

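View pics/b.png

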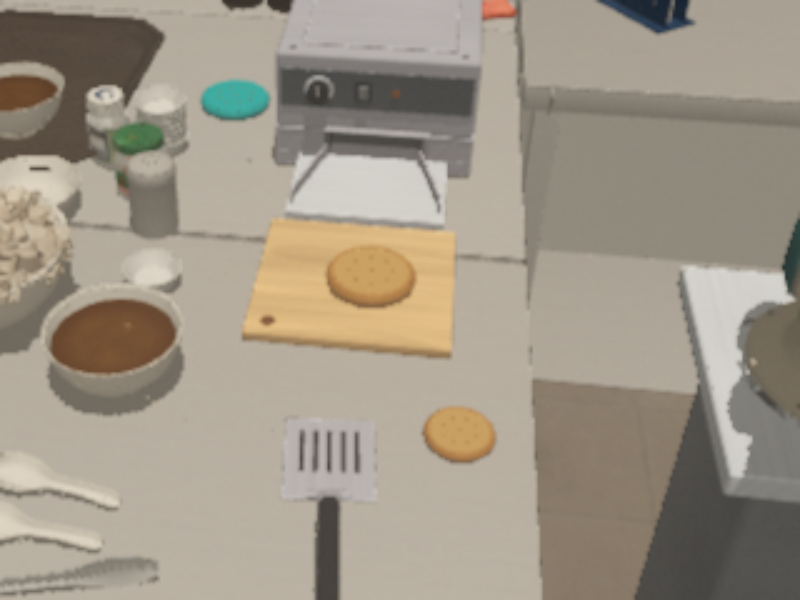

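Steel turner: the only one, blade at about (200,226) in scene. Flatbread candidates:
- large orange on the board: scene (259,237), side (317,219)
- small orange on the worktop: scene (187,242), side (353,282)
- turquoise: side (265,148)

I choose the large one on the board. It has pricked holes on top, as described.

The tool can only turn about its own z. So the bread must be tipped over against the sill step, with the blade under its rear rim.

```bash
python3 - <<'E'
from h import *
s=get_state(); im=get_image("wrist"); Rt=rot(s["ee_rot"])
print(im["K"]); print("cam in tool",Rt.inv().apply(im["position"]-s["position"])); print("axes in tool\n",(Rt.inv()*rot(im["orientation"])).as_matrix().round(3))
# target pose: tool x=+y, at (0.5,0.1,0.3)
T=R.from_matrix(np.array([[0,1,0],[1,0,0],[0,0,-1]]).T)
M=T*Rt.inv()
for P in ([.5,.05,.3],[.5,.0,.3],[.51,.25,.3]):
    c=dict(im); c["position"]=np.array(P)+M.apply(im["position"]-s["position"]); q=(M*rot(im["orientation"])).as_quat(); c["orientation"]=[q[3],*q[:3]]
    print(P,[np.round(onz(c,p,0),3)[:2] for p in([0,0],[560,0],[0,420],[560,420])])
    d=Rt.inv().apply(np.array(P)-s["position"])*1000; print("tool shift mm",d.round(), (T.inv()*Rt).as_euler("zyx",degrees=True).round(1), (Rt.inv()*T).as_euler("zyx",degrees=True).round(1))
print(nose_length() if callable(nose_length) else nose_length)
E
```

```text
[[333.27224921   0.         278.8951348 ]
 [  0.         333.27224921 219.37034164]
 [  0.           0.           1.        ]]
cam in tool [ 0.08409761  0.00028071 -0.12608412]
axes in tool
 [[ 0.001 -0.946 -0.324]
 [ 1.     0.001 -0.   ]
 [ 0.    -0.324  0.946]]
[0.5, 0.05, 0.3] [array([0.192, 0.244]), array([0.81 , 0.244]), array([ 0.026, -0.373]), array([ 0.979, -0.372])]
tool shift mm [-469. -394.  -52.] [-74.5   0.   -0. ] [74.5 -0.   0. ]
[0.5, 0.0, 0.3] [array([0.192, 0.194]), array([0.81 , 0.194]), array([ 0.026, -0.423]), array([ 0.979, -0.422])]
tool shift mm [-482. -442.  -52.] [-74.5   0.   -0. ] [74.5 -0.   0. ]
[0.51, 0.25, 0.3] [array([0.202, 0.444]), array([0.82 , 0.444]), array([ 0.036, -0.173]), array([ 0.989, -0.172])]
tool shift mm [-425. -198.  -52.] [-74.5   0.   -0. ] [74.5 -0.   0. ]
0.017
```

Emit:
apply_moves(deltas=[85, -40, -33, 0, 6, 85, -80, -66, 0, 12, 85, -118, -99, 0, 19, 85, -157, -131, 0, 25, 85, -196, -164, 0, 31, 85, -235, -197, 0, 37, 85, -274, -230, 0, 44, 85, -313, -263, 0, 50, 85, -352, -296, 0, 56, 85, -391, -328, 0, 62, 85, -430, -361, 0, 68, 85, -469, -394, 0, 74.5])

```text
clock: 2.85
position: [0.4374, 0.1404, 0.2487]
ee_rot: [0.0, 0.709, 0.705, 0.001]
contact_force: [1.3, 0.0, -0.6]
width: 0.0849
gripper_force: 0.0
```

Emit:
apply_moves(deltas=[85, 0, 0, 0, 0, 85, 0, 0, 0, 0])

```text
clock: 3.02
position: [0.4378, 0.1404, 0.2482]
ee_rot: [-0.0, 0.708, 0.706, 0.0]
contact_force: [0.0, 0.6, 0.3]
width: 0.0851
gripper_force: 0.0
```

```bash
python3 - <<'E'
from h import *
s=get_state(); print(s["clock"],s["position"],s["ee_rot"],s["qpos"])
Z=dict(warmer=0,sill_edge=.024,slot=.024,board=0,flatbread=.021,turner=0,turner_grip=.042,turner_tip=0,soup_bowl=0,sauce_dish=0,pepper_shaker=0)
im=get_image("wrist"); save(im,"w1")
for q,z in Z.items():
    for r in place_of(q,im)[:3]:
        if r["score"]>.3: print("  ",q,round(r["score"],2),np.round(r["point"],1),np.round(onz(im,r["point"],z),4))
E
```

```text
3.0167 [0.43781817 0.14036278 0.24824903] [-3.96194428e-05  7.08438424e-01  7.05772623e-01  4.17704058e-05] [1.58632130e-01 1.00948806e-01 1.73219551e+00 1.17145714e-04
 1.30842694e+00 1.62371762e-01]
   sill_edge 0.79 [333.1 406.4] [ 0.5109 -0.168   0.024 ]
   sill_edge 0.61 [512.7 319.1] [ 0.7261 -0.027   0.024 ]
   board 0.94 [335.4 394.7] [ 0.5181 -0.1727  0.    ]
   flatbread 0.78 [242.9 178.3] [0.3986 0.15   0.021 ]
   flatbread 0.6 [326.1 341. ] [ 0.4971 -0.0617  0.021 ]
   turner 0.83 [348.7 135.9] [0.5137 0.1923 0.    ]
   turner_tip 0.64 [351.3 178.7] [0.5197 0.1448 0.    ]
   soup_bowl 0.78 [540.  208.2] [0.7434 0.109  0.    ]
   sauce_dish 0.73 [349.1 134.6] [0.514  0.1937 0.    ]
   sauce_dish 0.64 [513.9 319. ] [ 0.7474 -0.0441  0.    ]
```

View pics/w1.png

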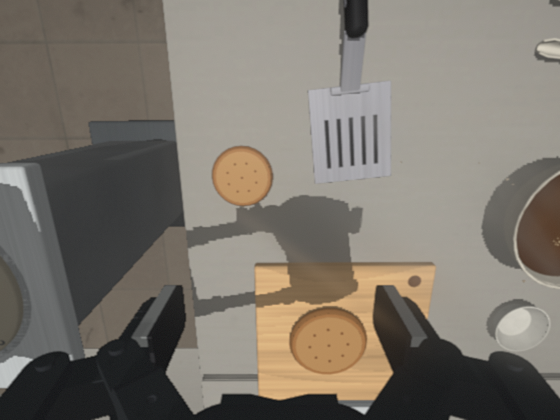

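Emit:
apply_moves(deltas=[85, -40, 12, 0, 0, 85, -80, 24, 0, 0, 85, -120, 36, 0, 0, 85, -160, 48, 0, 0, 85, -200, 62, 0, 0, 85, -200, 62, 0, 0, 85, -200, 62, 0, 0])

```text
clock: 4.2
position: [0.4994, -0.0598, 0.2479]
ee_rot: [-0.0, 0.708, 0.706, -0.0]
contact_force: [-0.9, 0.5, -0.1]
width: 0.0849
gripper_force: 0.0
```

```bash
python3 - <<'E'
from h import *
s=get_state(); print(s["clock"],s["position"],s["ee_rot"])
Z=dict(warmer=0,sill_edge=.024,slot=.024,board=0,flatbread=.021,turner_tip=0)
im=get_image("wrist"); save(im,"w2")
for q,z in Z.items():
    for r in place_of(q,im)[:2]:
        if r["score"]>.3: print("  ",q,round(r["score"],2),np.round(r["point"],1),np.round(onz(im,r["point"],z),4))
E
```

```text
4.2 [ 0.49943077 -0.05977428  0.24792036] [-1.65237472e-04  7.08286100e-01  7.05925470e-01 -6.51220489e-05]
   warmer 0.8 [293.9 270.2] [ 0.5172 -0.1714  0.    ]
   sill_edge 0.89 [291.7 274.9] [ 0.5135 -0.165   0.024 ]
   slot 0.68 [293.3 367.7] [ 0.517  -0.3013  0.024 ]
   board 0.6 [294.9 267.8] [ 0.5184 -0.168   0.    ]
   flatbread 0.85 [278.  187.5] [ 0.4978 -0.0603  0.021 ]
```

View pics/w2.png

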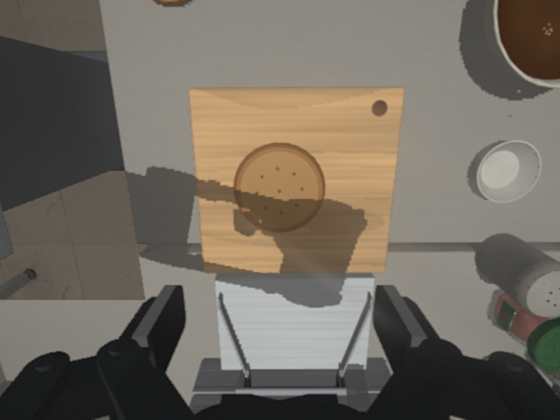

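The picture shows the bread at (279,187), the board corners at (190,88) and (403,88), the sill's front edge from (217,275) to (373,276), and the slot jambs near (250,370) and (337,371).

```bash
python3 - <<'E'
from h import *
im=get_image("wrist")
f=lambda p,z:print(p,z,onz(im,p,z).round(4))
for p,z in [((190,88),.014),((403,88),.014),((204,271),.014),((387,271),.014),((217,275),.024),((373,276),.024),((218,370),.024),((368,371),.024),((250,373),.024),((337,373),.024),((234,187),.017),((324,187),.017),((279,142),.021),((279,231),.017)]: f(p,z)
# turner corners from w1 (pose 1)
d=np.array([.43781817-.49943077,.14036278+.05977428,.24824903-.24792036]); im["position"]=np.array(im["position"])+d
print("turner")
for p in [(315,182),(391,177),(309,92),(389,83)]: f(p,.0025)
f((355,15),.055)
E
```

```text
(190, 88) 0.014 [0.408  0.0436 0.014 ]
(403, 88) 0.014 [0.6226 0.0443 0.014 ]
(204, 271) 0.014 [ 0.4078 -0.1623  0.014 ]
(387, 271) 0.014 [ 0.6288 -0.1615  0.014 ]
(217, 275) 0.024 [ 0.4252 -0.1622  0.024 ]
(373, 276) 0.024 [ 0.6094 -0.1629  0.024 ]
(218, 370) 0.024 [ 0.4186 -0.3024  0.024 ]
(368, 371) 0.024 [ 0.6161 -0.3033  0.024 ]
(250, 373) 0.024 [ 0.4606 -0.3072  0.024 ]
(337, 373) 0.024 [ 0.5755 -0.3068  0.024 ]
(234, 187) 0.017 [ 0.4486 -0.0576  0.017 ]
(324, 187) 0.017 [ 0.5474 -0.0573  0.017 ]
(279, 142) 0.021 [ 0.4978 -0.0087  0.021 ]
(279, 231) 0.017 [ 0.4982 -0.1091  0.017 ]
turner
(315, 182) 0.0025 [0.4773 0.1451 0.0025]
(391, 177) 0.0025 [0.5631 0.1512 0.0025]
(309, 92) 0.0025 [0.4674 0.2408 0.0025]
(389, 83) 0.0025 [0.55   0.2498 0.0025]
(355, 15) 0.055 [0.4996 0.2994 0.055 ]
```

Warmer yaw comes out at about 0, with the sill edge at (0.517,-0.165) and the bread at (0.498,-0.059). The turner tip is at (0.520,0.148) and its handle leans about 7°. Next I move above the handle.

Emit:
apply_moves(deltas=[85, 40, 0, 0, -1, 85, 80, 0, 0, -2, 85, 120, 0, 0, -3, 85, 160, 0, 10, -4, 85, 198, 0, 20, -5, 85, 235, 0, 35, -6, 85, 272, 0, 50, -7, 85, 307, 0, 70, -7, 85, 340, 0, 90, -7, 85, 367, 0, 100, -7, 85, 367, 0, 100, -7, 85, 367, 0, 100, -7])

```text
clock: 5.6
position: [0.4974, 0.3109, 0.1474]
ee_rot: [-0.0, 0.661, 0.75, -0.001]
contact_force: [-0.3, 0.4, -0.4]
width: 0.0851
gripper_force: 0.0
```

```bash
python3 - <<'E'
from h import *
s=get_state(); print(s["clock"],s["position"],s["ee_rot"])
Rt=rot(s["ee_rot"])
im=get_image("wrist"); save(im,"w3")
for q,z in dict(turner=0,turner_grip=.042,turner_tip=0).items():
    for r in place_of(q,im)[:2]:
        if r["score"]>.3: X=onz(im,r["point"],z);print("  ",q,round(r["score"],2),np.round(r["point"],1),X.round(4),"in tool mm",(Rt.inv().apply(X-s["position"])*1e3).round(1))
E
```

```text
5.6 [0.49738038 0.31091332 0.14735988] [-3.11891411e-04  6.60927083e-01  7.50449543e-01 -8.81947367e-04]
   turner 0.58 [279.6 324.9] [0.5124 0.1934 0.    ] in tool mm [-118.3    0.3  147.4]
   turner_tip 0.89 [278.6 363.3] [0.5173 0.1473 0.    ] in tool mm [-164.7   -0.7  147.5]
```

View pics/w3.png

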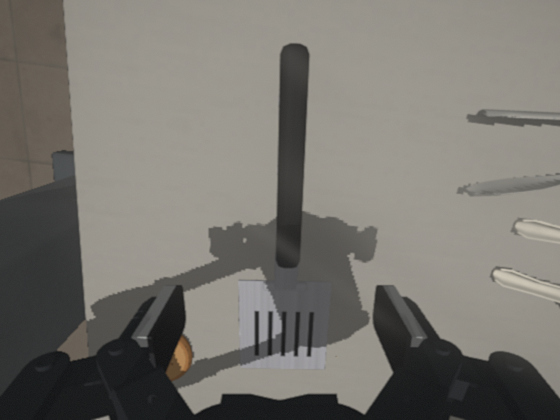

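The handle runs from (294,50) to (287,262), about 6 mm to the tool's +y side, and the blade is at (284,324). I correct for that, descend and grip.

Emit:
apply_moves(deltas=[85, -5, 6, 10, 1, 85, -5, 6, 45, 1, 85, -5, 6, 80, 1, 85, -5, 6, 100, 1, 85, -5, 6, 107, 1, 85, -5, 6, 107, 1, 0, -5, 6, 107, 1, 0, -5, 6, 107, 1, 0, -5, 6, 107, 1, 0, -5, 6, 107, 1, 0, -5, 6, 107, 1, 0, -5, 6, 107, 1], squeeze=110)

```text
clock: 6.8
position: [0.5053, 0.3054, 0.0422]
ee_rot: [0.0, 0.669, 0.743, 0.001]
contact_force: [0.6, -0.9, 5.1]
width: 0.0166
gripper_force: 107.1
```

Emit:
apply_moves(deltas=[0, 0, 0, 0, 0, 0, 0, 0, 0, 0, 0, 0, 0, 0, 0, 0, 0, 0, 0, 0])

```text
clock: 7.13
position: [0.5053, 0.3055, 0.0422]
ee_rot: [0.0, 0.669, 0.743, 0.001]
contact_force: [-1.0, 1.2, 5.9]
width: 0.0162
gripper_force: 107.2
```

Emit:
apply_moves(deltas=[0, 0, 0, -10, 0, 0, 0, 0, -30, 0, 0, 0, 0, -50, 0, 0, -20, -4, -50, 1, 0, -40, -8, -50, 2, 0, -60, -12, -50, 3, 0, -80, -16, -50, 4, 0, -100, -20, -50, 5, 0, -119, -20, -50, 6, 0, -119, -20, -50, 6, 0, -119, -20, -50, 6])

```text
clock: 8.05
position: [0.4976, 0.184, 0.0914]
ee_rot: [-0.0, 0.707, 0.707, 0.0]
contact_force: [-0.1, 0.0, -1.8]
width: 0.0167
gripper_force: 107.5
```

```bash
python3 - <<'E'
from h import *
s=get_state(); print(s["clock"],s["position"],s["ee_rot"],s["moment"],s["contact_force"])
im=get_image("wrist"); sd=get_image("side"); save(im,"w4"); save(sd,"s4")
for q in ("turner_tip","turner","flatbread"):
  for n,i in (("w",im),("s",sd)):
    for r in place_of(q,i)[:2]:
        if r["score"]>.3: X=onz(i,r["point"],.021 if q[0]=="f" else s["position"][2]-.042);print("  ",n,q,round(r["score"],2),np.round(r["point"],1),X.round(4))
a=im["frame"]; b=cv2.resize(sd["frame"][150:360,200:440],(480,420))
cv2.imwrite("pics/c4.png",np.hstack([a[:,120:440],b])[:,:,::-1])
E
```

```text
8.05 [0.49763996 0.18404295 0.09141267] [-2.36959507e-04  7.07489535e-01  7.06723776e-01  7.82553745e-05] [0.1562307  0.01420571 0.0661858 ] [-0.10683333  0.00564606 -1.77795639]
   s turner_tip 0.96 [319.8 230.9] [0.489  0.0191 0.0494]
   s turner 0.59 [317.3 244.5] [0.4909 0.0727 0.0494]
   w flatbread 0.95 [138.7 284. ] [0.4035 0.1551 0.021 ]
   s flatbread 0.91 [264.  148.7] [ 0.7202 -0.438   0.021 ]
   s flatbread 0.69 [353.3 280.2] [0.3982 0.1546 0.021 ]
```

View pics/c4.png

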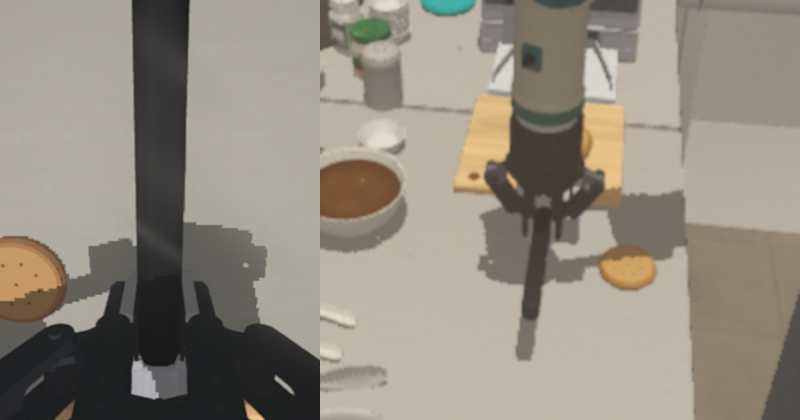

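Emit:
apply_moves(deltas=[0, 0, 0, 15, 0, 0, 0, 0, 28, 0, 0, 0, 0, 33, 0, 0, 0, 0, 33, 0])

```text
clock: 8.78
position: [0.4968, 0.1847, 0.0572]
ee_rot: [-0.001, 0.707, 0.708, -0.001]
contact_force: [-0.9, 0.4, -2.3]
width: 0.0169
gripper_force: 107.5
```

Emit:
apply_moves(deltas=[0, 0, 0, 1, 0, 0, 0, 0, 2, 0, 0, 0, 0, 2, 0])

```text
clock: 9.03
position: [0.4981, 0.1848, 0.0568]
ee_rot: [0.0, 0.707, 0.707, 0.0]
contact_force: [0.7, -0.6, -1.6]
width: 0.0162
gripper_force: 107.5
```

```bash
python3 - <<'E'
from h import *
s=get_state(); print(s["clock"],s["position"],s["moment"],s["contact_force"])
im=get_image("scene"); save(im,"sc5")
for q in ("turner_tip","turner","turner_grip","flatbread"):
    for r in place_of(q,im)[:2]:
        if r["score"]>.3: X=onz(im,r["point"],dict(f=.021,t=.014)[q[0]]);print("  ",q,round(r["score"],2),np.round(r["point"],1),X.round(4))
cv2.imwrite("pics/c5.png",cv2.resize(im["frame"][190:270,190:320],(780,480),interpolation=cv2.INTER_CUBIC)[:,:,::-1])
E
```

```text
9.0333 [0.49812129 0.18479095 0.05676174] [0.1881616  0.03370348 0.01569367] [ 0.67410899 -0.64556153 -1.55813208]
   turner_tip 0.66 [237.6 234. ] [0.4969 0.0197 0.014 ]
   turner 0.56 [225. 232.] [0.4912 0.0654 0.014 ]
   turner_grip 0.61 [194.6 214.4] [0.565 0.252 0.014]
   flatbread 0.6 [259.7 234.1] [ 0.5155 -0.0528  0.021 ]
   flatbread 0.6 [184.3 242.9] [0.3606 0.1247 0.021 ]
```

View pics/c5.png

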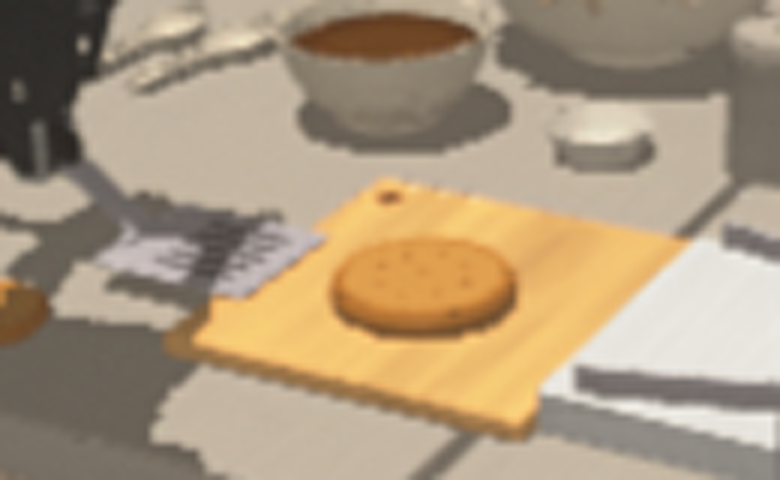

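The blade's front is over the board at about (237,234), ahead of the bread at (260,237). I go down to light contact.

Emit:
apply_moves(deltas=[0, 0, 0, 1, 0, 0, 0, 0, 1, 0, 0, 0, 0, 1, 0])

```text
clock: 9.53
position: [0.498, 0.1849, 0.0557]
ee_rot: [0.0, 0.707, 0.707, 0.0]
contact_force: [0.5, 0.9, 1.3]
width: 0.0163
gripper_force: 108.2
```

Emit:
apply_moves(deltas=[0, 0, 0, 1, 0, 0, 0, 0, 1, 0, 0, 0, 0, 1, 0])

```text
clock: 9.78
position: [0.4981, 0.1851, 0.0548]
ee_rot: [0.0, 0.707, 0.707, 0.001]
contact_force: [-0.6, 4.1, 4.3]
width: 0.0165
gripper_force: 108.7
```

Emit:
apply_moves(deltas=[0, -10, 0, -0.5, 0, 0, -20, 0, -0.5, 0, 0, -28, 0, -0.5, 0, 0, -36, 0, -0.5, 0, 0, -43, 0, -0.5, 0, 0, -50, 0, -0.5, 0, 0, -57, 0, -0.5, 0, 0, -64, 0, -0.5, 0, 0, -71, 0, -0.5, 0, 0, -78, 0, -0.5, 0, 0, -84, 0, -0.5, 0, 0, -84, 0, -0.5, 0])

```text
clock: 10.78
position: [0.4992, 0.1007, 0.0562]
ee_rot: [0.0, 0.708, 0.707, 0.002]
contact_force: [-0.3, 5.8, 10.6]
width: 0.0165
gripper_force: 109.5
```

```bash
python3 - <<'E'
from h import *
s=get_state(); print(s["clock"],s["position"],s["moment"],s["contact_force"])
im=get_image("scene"); w=get_image("wrist")
for n,i in (("sc",im),("w",w),("s",get_image("side"))):
  for q in ("turner_tip","flatbread"):
    for r in place_of(q,i)[:2]:
        if r["score"]>.3: X=onz(i,r["point"],dict(f=.021,t=.014)[q[0]]);print("  ",n,q,round(r["score"],2),np.round(r["point"],1),X.round(4))
a=cv2.resize(im["frame"][190:270,190:320],(520,320),interpolation=cv2.INTER_CUBIC)
cv2.imwrite("pics/c6.png",a[:,:,::-1])
E
```

```text
10.7833 [0.49923551 0.10070599 0.05622716] [ 0.51542108  0.26488123 -0.04671701] [-0.33997826  5.83633891 10.5650487 ]
   sc turner_tip 0.74 [259.5 239.4] [ 0.4946 -0.064   0.014 ]
   sc flatbread 0.7 [275.6 243.9] [ 0.4782 -0.1304  0.021 ]
   sc flatbread 0.53 [185.5 240.4] [0.3755 0.1327 0.021 ]
   w flatbread 0.89 [ 89.6 179.8] [0.406  0.1502 0.021 ]
   s turner_tip 0.67 [318.1 222.8] [ 0.4984 -0.058   0.014 ]
   s flatbread 0.87 [351.1 282.2] [0.4032 0.1618 0.021 ]
   s flatbread 0.73 [265.6 148.4] [ 0.715  -0.4409  0.021 ]
```

View pics/c6.png

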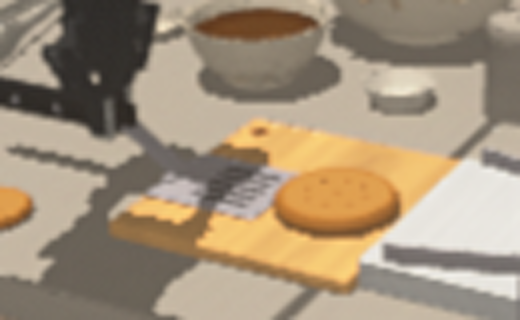

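Blade tip (259,239) touches the rear of the bread (275,243), which has arrived at the step. I now slide the blade under its rear.

Emit:
apply_moves(deltas=[0, 0, 0, -1, 0, 0, -5, 0, -1, 0, 0, -10, 0, -1, 0, 0, -14, 0, -1, 0, 0, -18, 0, -1, 0, 0, -18, 0, -1, 0])

```text
clock: 11.73
position: [0.4988, 0.0879, 0.0569]
ee_rot: [-0.003, 0.709, 0.705, 0.005]
contact_force: [1.3, 24.8, 8.8]
width: 0.0162
gripper_force: 109.2
```

```bash
python3 - <<'E'
from h import *
s=get_state(); print(s["clock"],s["position"],s["moment"],s["contact_force"])
im=get_image("scene")
for q in ("turner_tip","flatbread"):
    for r in place_of(q,im)[:2]:
        if r["score"]>.3: X=onz(im,r["point"],dict(f=.021,t=.014)[q[0]]);print("  ",q,round(r["score"],2),np.round(r["point"],1),X.round(4))
a=cv2.resize(im["frame"][210:270,220:320],(600,360),interpolation=cv2.INTER_CUBIC)
cv2.imwrite("pics/c7.png",a[:,:,::-1])
E
```

```text
11.7333 [0.49882287 0.08790706 0.05692447] [3.3579733  0.11062856 0.02871909] [ 1.27204046 24.82409877  8.80343765]
   turner_tip 0.82 [262.9 241.9] [ 0.4844 -0.0822  0.014 ]
```

View pics/c7.png

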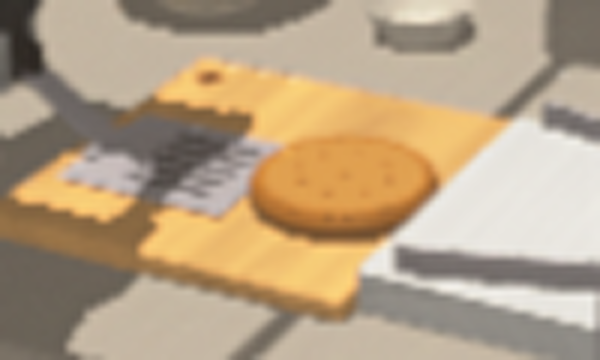

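```bash
python3 - <<'E'
from h import *
im=get_image("scene")
for p in((257.5,245.8),(266.7,234.7)): print(onz(im,p,.0165).round(4))
t=np.linspace(0,2*np.pi,90)
f=im["frame"]; hsv=cv2.cvtColor(f,cv2.COLOR_RGB2HSV)
def outline(c,tilt=0,z0=.014):
    P=[]
    for r,h in((46,0),(50,4),(50,10),(46,14)):
        P.append(np.c_[r*np.cos(t),r*np.sin(t),0*t+h])
    P=np.vstack(P)/1000
    # tilt about front edge (y=-.05): rear up
    P[:,1]+=.05; a=tilt; y=P[:,1]*np.cos(a)-P[:,2]*np.sin(a); z=P[:,1]*np.sin(a)+P[:,2]*np.cos(a)
    P=np.c_[P[:,0]+c[0],y-.05+c[1],z+z0]
    u=proj(im,P); return u.min(0).round(1),u.max(0).round(1)
for c in((.498,-.105),(.498,-.115),(.488,-.115),(.508,-.115)): print(c,outline(c))
print(outline((.498,-.115),.04))
m=((abs(f[:,:,0].astype(int)-190)<70)&(f[:,:,0].astype(int)-f[:,:,2]>75)&(hsv[:,:,0]<18)).astype(np.uint8)
n,l,st,ce=cv2.connectedComponentsWithStats(m[215:265,240:310]); i=1+np.argmax(st[1:,4]); print(st[i],ce[i], "left",240+st[i][0],"right",240+st[i][0]+st[i][2],"top",215+st[i][1],"bot",215+st[i][1]+st[i][3])
# table of blade front line
print(proj(im,[[.456,-.077,.0165],[.541,-.077,.0165],[.425,-.165,.024],[.609,-.165,.024],[.408,.044,.014],[.408,-.166,.014]]).round(1))
E
```

```text
[ 0.4506 -0.0828  0.0165]
[ 0.5295 -0.0705  0.0165]
(0.498, -0.105) (array([255.2, 231.1]), array([287.5, 248.6]))
(0.498, -0.115) (array([258. , 231.7]), array([290.4, 249.3]))
(0.488, -0.115) (array([256.3, 232.9]), array([289. , 250.7]))
(0.508, -0.115) (array([259.6, 230.5]), array([291.8, 247.9]))
(array([258.1, 230.9]), array([290.5, 249. ]))
[ 15  10  41  26 506] [36.69367589 24.5513834 ] left 255 right 296 top 225 bot 251
[[256.7 244.7]
 [270.2 233.7]
 [277.5 253.1]
 [303.8 228.6]
 [215.1 243.9]
 [275.  258.9]]
```

Emit:
apply_moves(deltas=[0, 0, 0, -2, 0, 0, 0, 0, -4, 0, 0, 0, 0, -6, 0, 0, 0, 0, -8, 0, 0, 0, 0, -10, 0, 0, 0, 0, -10, 0])

```text
clock: 12.43
position: [0.4964, 0.0872, 0.065]
ee_rot: [-0.005, 0.709, 0.705, 0.003]
contact_force: [0.2, 18.3, -3.2]
width: 0.0164
gripper_force: 107.4
```

```bash
python3 - <<'E'
from h import *
s=get_state(); print(s["clock"],s["position"],s["moment"],s["contact_force"])
im=get_image("scene"); sd=get_image("side")
cv2.imwrite("pics/c8.png",np.hstack([cv2.resize(i[:,:],(400,400),interpolation=cv2.INTER_CUBIC) for i in(im["frame"][210:260,245:295],sd["frame"][170:240,280:350])])[:,:,::-1])
E
```

```text
12.4333 [0.49640451 0.08723726 0.06497107] [ 3.88184116 -0.01029133  0.01283812] [ 0.24104873 18.32512669 -3.15677266]
```

View pics/c8.png

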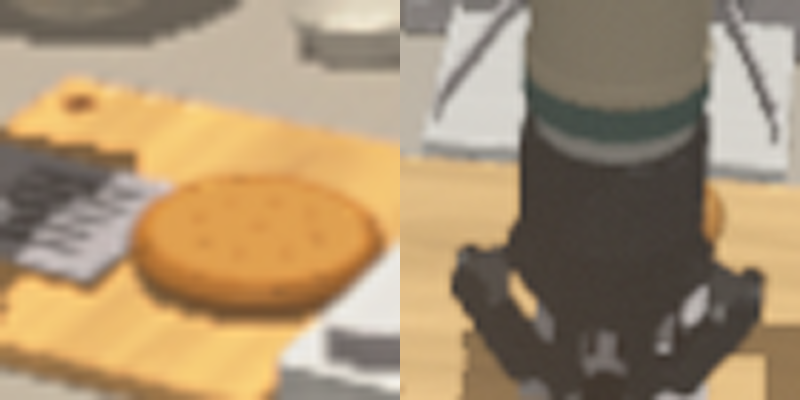

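The left half shows the bread still resting by the step with the blade front against or under its rear rim. The tilt can't be judged by eye, so I fit the silhouette numerically.

```bash
cat >> h.py <<'E'
from scipy.optimize import minimize
def breadpts(c,tilt,z0):
    # c: xy of pivot (front bottom edge, seeded side), tilt raises the rear (+y)
    t=np.linspace(0,2*np.pi,60); P=np.vstack([np.c_[r*np.cos(t),r*np.sin(t)+50,0*t+h] for r,h in((46,0),(50,4),(50,10),(46,14))])/1000
    y=P[:,1]*np.cos(tilt)-P[:,2]*np.sin(tilt); z=P[:,1]*np.sin(tilt)+P[:,2]*np.cos(tilt)
    return np.c_[P[:,0]+c[0],y+c[1],z+z0]
def mask(im,hue=(5,15.2),smin=110):
    h=cv2.cvtColor(im["frame"],cv2.COLOR_RGB2HSV); return ((h[:,:,0]<=hue[1])&(h[:,:,0]>=hue[0])&(h[:,:,1]>=smin)).astype(np.uint8)
def biggest(m,box):
    x0,y0,x1,y1=box; o=np.zeros_like(m); o[y0:y1,x0:x1]=m[y0:y1,x0:x1]
    n,l,st,ce=cv2.connectedComponentsWithStats(o); return (l==1+np.argmax(st[1:,4])).astype(np.uint8)
def sil(im,c,tilt,z0):
    u=proj(im,breadpts(c,tilt,z0)); m=np.zeros((420*4,560*4),np.uint8)
    cv2.fillConvexPoly(m,cv2.convexHull(((u+.5)*4).astype(np.int32)),255); return cv2.resize(m,(560,420),interpolation=cv2.INTER_AREA)/255.
def fit(im,m,z0,x0=(.498,-.165,0.)):
    def cost(p): return np.abs(sil(im,p[:2],p[2],z0)-m).sum()
    best=min((minimize(cost,(x0[0],x0[1],t),method="Nelder-Mead",options=dict(initial_simplex=[[x0[0],x0[1],t],[x0[0]+.01,x0[1],t],[x0[0],x0[1]+.01,t],[x0[0],x0[1],t+.15]])) for t in(0,.3,.8,1.3)),key=lambda r:r.fun)
    return best.x.round(4),best.fun
E
python3 - <<'E'
from h import *
im=get_image("scene"); f=im["frame"]
h=cv2.cvtColor(f,cv2.COLOR_RGB2HSV)
for r in range(228,256,2): print(r,[f"{a[0]}/{a[1]}/{a[2]}" for a in h[r,246:302:4]])
for v in (13.2,14.2,15.2,16.2):
    m=biggest(mask(im,(5,v)),(240,215,310,262)); print(v,m.sum(),fit(im,m,.014))
E
```

```text
228 ['13/62/115', '15/114/128', '16/131/138', '16/143/227', '18/138/238', '20/132/246', '19/134/243', '19/134/243', '18/136/234', '17/136/230', '17/140/231', '18/136/238', '18/120/236', '16/76/217']
230 ['7/22/105', '8/28/100', '13/60/115', '16/108/123', '16/140/226', '19/135/244', '20/131/245', '18/136/238', '17/136/232', '17/138/224', '17/137/231', '18/134/238', '19/133/243', '19/133/243']
232 ['9/25/103', '11/32/88', '9/30/85', '6/21/119', '12/43/206', '18/116/238', '17/151/231', '16/164/221', '16/164/219', '16/153/223', '18/138/233', '19/133/242', '19/132/243', '18/135/240']
234 ['11/32/87', '12/30/84', '9/28/92', '8/20/153', '5/18/157', '15/140/216', '16/165/223', '17/164/222', '17/166/221', '17/163/224', '16/169/219', '19/135/242', '19/133/242', '18/138/235']
236 ['6/22/114', '11/33/86', '6/19/135', '8/19/146', '11/71/194', '17/165/224', '16/166/220', '17/164/223', '17/164/223', '17/164/223', '17/162/224', '16/167/222', '18/134/239', '17/84/230']
238 ['11/30/92', '9/23/112', '5/18/158', '5/16/173', '14/159/194', '17/165/223', '17/165/222', '17/164/223', '17/164/223', '17/163/22
[... 1210 characters left out ...]
', '20/10/232']
252 ['17/139/235', '19/134/245', '18/137/236', '18/136/238', '19/133/244', '18/136/237', '19/135/242', '20/130/247', '19/134/244', '20/31/236', '14/21/136', '9/20/127', '6/19/133', '11/16/172']
254 ['16/137/158', '16/139/180', '17/140/232', '19/132/243', '18/137/237', '19/135/241', '20/133/246', '19/133/244', '20/132/247', '17/8/235', '11/20/141', '8/24/115', '9/22/117', '10/20/117']
13.2 4 (array([119.1669, 107.8991, 129.5549]), np.float64(4.125490196078431))
14.2 32 (array([ 0.5218, -0.162 , -0.8561]), np.float64(124.94901960784313))
15.2 161 (array([ 0.5758, -0.1611, -0.8385]), np.float64(182.43529411764706))
16.2 465 (array([ 0.5179, -0.1662, -0.3515]), np.float64(394.2))
```

```bash
sed -i 's/hue=(5,15.2),smin=110/hue=(5,19),smin=150/' h.py; python3 - <<'E'
from h import *
im=get_image("scene")
m=biggest(mask(im),(240,215,310,262)); print(m.sum(),cv2.boundingRect(m),fit(im,m,.014))
for t in (0,.05,.1,.15,.2):
    g=minimize(lambda p:np.abs(sil(im,p,t,.014)-m).sum(),(.498,-.167),method="Nelder-Mead",options=dict(initial_simplex=[[.498,-.167],[.508,-.167],[.498,-.157]])); print(t,g.x.round(4),g.fun)
print(place_of("flatbread",im)[:2])
E
```

```text
415 (261, 232, 32, 17) (array([ 0.5107, -0.1665, -0.0727]), np.float64(37.70980392156863))
0 [ 0.5039 -0.1694] 47.09803921568627
0.05 [ 0.5007 -0.1716] 62.2156862745098
0.1 [ 0.4981 -0.1711] 80.79607843137255
0.15 [ 0.4943 -0.1719] 99.88627450980391
0.2 [ 0.4912 -0.1732] 120.94901960784313
[{'point': [277.4, 240.3], 'score': 0.92}, {'point': [184.8, 241.2], 'score': 0.49}]
```

Best explanation: the earlier pressing pitched the blade tip up about 1°, so it met the rim wall above the bevel. I'll back off, loosen the grip so the tip sags onto the board, then firm up again.

Emit:
apply_moves(deltas=[0, 15, 0, 0, 0, 0, 35, 0, 0, 0, 0, 55, 0, 2, 0, 0, 60, 0, 4, 0, 0, 60, 0, 4, 0, 0, 60, 0, 4, 0])

```text
clock: 13.18
position: [0.4969, 0.1417, 0.061]
ee_rot: [-0.0, 0.707, 0.708, -0.001]
contact_force: [0.8, -0.2, -2.4]
width: 0.0162
gripper_force: 107.8
```

Emit:
apply_moves(deltas=[0, 0, 0, 0, 0, 0, 0, 0, 0, 0, 0, 0, 0, 0, 0, 0, 0, 0, 0, 0, 0, 0, 0, 0, 0], squeeze=20)

```text
clock: 13.6
position: [0.4978, 0.1423, 0.0619]
ee_rot: [0.0, 0.707, 0.707, 0.0]
contact_force: [0.1, 0.4, -2.4]
width: 0.0161
gripper_force: 107.8
```

```bash
python3 - <<'E'
from h import *
s=get_state(); print(s["clock"],s["position"],s["moment"],s["contact_force"],s["width"],s["gripper_force"])
im=get_image("scene")
m=biggest(mask(im),(240,215,310,262)); print(m.sum(),cv2.boundingRect(m),fit(im,m,.014))
for r in place_of("turner_tip",im)[:1]+place_of("flatbread",im)[:1]: print(r,onz(im,r["point"],.014).round(4))
E
```

```text
13.6 [0.49783731 0.14225012 0.06189812] [ 0.13983703 -0.01463156 -0.02453401] [ 0.13478102  0.43260229 -2.39505564] 0.016108784581275636 107.75983214378357
409 (261, 233, 32, 16) (array([ 0.5086, -0.1649, -0.0879]), np.float64(34.168627450980395))
{'point': [250.5, 233.7], 'score': 0.92} [ 0.5172 -0.0169  0.014 ]
{'point': [188.5, 240.4], 'score': 0.7} [0.3901 0.134  0.014 ]
```

Emit:
apply_moves(deltas=[17, 0, 0, 0, 0, 17, 0, 0, 0, 0], squeeze=20)

```text
clock: 13.92
position: [0.4978, 0.1427, 0.0618]
ee_rot: [0.0, 0.707, 0.707, 0.0]
contact_force: [-0.0, -0.1, -1.7]
width: 0.0171
gripper_force: 51.8
```

Emit:
apply_moves(deltas=[17.6, 0, 0, 0, 0, 17.6, 0, 0, 0, 0, 17.6, 0, 0, 0, 0])

```text
clock: 14.17
position: [0.4977, 0.1427, 0.0618]
ee_rot: [-0.0, 0.707, 0.707, 0.0]
contact_force: [0.0, 0.7, -1.6]
width: 0.0181
gripper_force: 20.8
```

Emit:
apply_moves(deltas=[17.9, 0, 0, 0, 0, 17.9, 0, 0, 0, 0])

```text
clock: 14.33
position: [0.4978, 0.1426, 0.0619]
ee_rot: [0.0, 0.707, 0.707, 0.0]
contact_force: [0.8, -0.6, -1.6]
width: 0.0182
gripper_force: 5.1
```

```bash
python3 - <<'E'
from h import *
for k in range(4):
    get_image("wrist"); s=get_state(); print(s["clock"],s["moment"].round(3),s["contact_force"].round(2),s["width"],s["gripper_force"])
E
```

```text
14.3833 [-0.078  0.001 -0.006] [ 0.2  -0.08 -1.12] 0.018335410980900246 5.05883976817131
14.4333 [0.009 0.058 0.007] [-0.13  0.41 -1.05] 0.01795196997221532 5.059158727526665
14.4833 [ 0.018  0.01  -0.014] [-0.8   1.02 -1.37] 0.017733455318854268 5.05995087325573
14.5333 [-0.009  0.034 -0.004] [-0.41  0.02 -1.94] 0.018008447697881166 5.062641575932503
```

The moment has fallen to zero, so the tip now rests on the board. I firm up the grip.

Emit:
apply_moves(deltas=[0, 0, 0, 0, 0, 0, 0, 0, 0, 0, 0, 0, 0, 0, 0, 0, 0, 0, 0, 0], squeeze=115)

```text
clock: 14.87
position: [0.4978, 0.1427, 0.0619]
ee_rot: [0.0, 0.707, 0.707, 0.0]
contact_force: [-0.1, 0.6, -0.0]
width: 0.0164
gripper_force: 112.2
```

Emit:
apply_moves(deltas=[0, -15, 0, 0, 0, 0, -30, 0, 0, 0, 0, -40, 0, 0, 0, 0, -40, 0, 0, 0])

```text
clock: 15.2
position: [0.4979, 0.1011, 0.0618]
ee_rot: [0.0, 0.707, 0.707, -0.0]
contact_force: [-0.2, 0.1, -1.7]
width: 0.016
gripper_force: 112.2
```

```bash
python3 - <<'E'
from h import *
s=get_state(); print(s["clock"],s["position"],s["moment"],s["contact_force"],s["width"],s["gripper_force"])
im=get_image("scene")
m=biggest(mask(im),(240,215,310,262)); print(m.sum(),cv2.boundingRect(m),fit(im,m,.014))
for r in place_of("turner_tip",im)[:1]: print(r,onz(im,r["point"],.014).round(4))
E
```

```text
15.2 [0.49788819 0.10109213 0.06183844] [-0.17425271  0.02112146  0.03050462] [-0.17187606  0.10155929 -1.73574292] 0.01604984207605868 112.21004247665405
406 (261, 233, 32, 16) (array([ 0.5099, -0.1648, -0.0972]), np.float64(34.40392156862745))
{'point': [258.9, 240.5], 'score': 0.78} [ 0.4872 -0.0662  0.014 ]
```

Emit:
apply_moves(deltas=[0, -4, 0, 0.3, 0, 0, -8, 0, 0.3, 0, 0, -12, 0, 0.3, 0, 0, -12, 0, 0.3, 0])

```text
clock: 15.63
position: [0.498, 0.0903, 0.0616]
ee_rot: [0.0, 0.707, 0.707, 0.0]
contact_force: [0.5, 0.4, -0.2]
width: 0.0164
gripper_force: 112.4
```

Emit:
apply_moves(deltas=[0, -4, 0, 0, 0, 0, -8, 0, 0, 0, 0, -8, 0, 0, 0])

```text
clock: 15.88
position: [0.4986, 0.0865, 0.0625]
ee_rot: [-0.002, 0.708, 0.706, 0.004]
contact_force: [-0.5, 16.2, 6.2]
width: 0.0164
gripper_force: 113.2
```

```bash
python3 - <<'E'
from h import *
s=get_state(); print(s["clock"],s["position"],s["moment"],s["contact_force"],s["width"],s["gripper_force"])
im=get_image("scene")
m=biggest(mask(im),(240,215,310,262)); print(m.sum(),cv2.boundingRect(m),fit(im,m,.014))
for r in place_of("turner_tip",im)[:1]: print(r,onz(im,r["point"],.014).round(4))
E
```

```text
15.8833 [0.49861129 0.08652642 0.06252671] [2.090928   0.20792965 0.03963574] [-0.51116739 16.15596482  6.21578105] 0.016429019214341263 113.22829842567444
400 (262, 233, 31, 17) (array([ 0.5109, -0.1662, -0.113 ]), np.float64(36.34117647058824))
{'point': [263.6, 240.6], 'score': 0.65} [ 0.4931 -0.0798  0.014 ]
```

```bash
python3 - <<'E'
from h import *
im=get_image("scene"); now=im["frame"].copy()
for n in("scene0","sc5"):
    im["frame"]=cv2.imread(f"pics/{n}.png")[:,:,::-1]; m=biggest(mask(im),(232,210,310,265)); print(n,m.sum(),cv2.boundingRect(m),fit(im,m,.014,(.498,-.109,0)))
im["frame"]=now
h=cv2.cvtColor(now,cv2.COLOR_RGB2HSV)
for r in range(230,256): print(r,"".join("#" if (a[1]>=150) else "b" if a[1]>=100 else "s" if a[2]>215 else "." for a in h[r,236:310]))
print(proj(im,[[.455,-.065,.0165],[.541,-.065,.0165],[.498,-.065,.0165],[.425,-.165,.024],[.609,-.165,.024],[.408,.044,.014],[.408,-.166,.014]]).round(1))
E
```

```text
scene0 416 (245, 229, 31, 17) (array([ 0.5013, -0.1125, -0.0234]), np.float64(22.482352941176472))
sc5 416 (245, 229, 31, 17) (array([ 0.5013, -0.1125, -0.0234]), np.float64(22.482352941176472))
230 ...................bbbbbbbbbbbbbbbbbbbbbbbbbbbbbbbbbbbbbbbbbbbbbbbbbbsssss
231 .......................bbbbbbbbbbbbbbbbbbbbbbbbbbbbbbbbbbbbbbbbbbbbbssssss
232 ..........................sbbbbbbbbbbbbbbbbbbbbbbbbbbbbbbbbbbbbbbbbsssssss
233 .............................ssbbb###############bbbbbbbbbbbbbbbbbssssssss
234 ...............................b####################bbbbbbbbbbbbssssssssss
235 ..............................b#######################bbbbbbbbbsssssssssss
236 ............................b##########################bbbbbbbssssssssssss
237 ...........................b############################bbbbbsssssssssssss
238 ..........................b#############################bbbbssssssssssssss
239 ..........................###############################bbsssssssssssssss
240 ..........................###############################bssssssssssssssss
241 bbb......................b######
[... 554 characters left out ...]
###############b..sssssssssssssssssssssss
249 bbbbbbbbbbbbbbbbbbbbbbbbbbbbbbbbbbbbbbb#bb#bbbbb..ssssssssssssssssssssssss
250 bbbbbbbbbbbbbbbbbbbbbbbbbbbbbbbbbbbbbbbbbbbbbbbbss.sssssssssssssssssssssss
251 bbbbbbbbbbbbbbbbbbbbbbbbbbbbbbbbbbbbbbbbbbbbbbsss............sssssssssssss
252 bbbbbbbbbbbbbbbbbbbbbbbbbbbbbbbbbbbbbbbbbbbbbssss.......................ss
253 bbbbbbbbbbbbbbbbbbbbbbbbbbbbbbbbbbbbbbbbbbbbsssss.........................
254 ...bbbbbbbbbbbbbbbbbbbbbbbbbbbbbbbbbbbbbbbbbsssss.........................
255 .........bbbbbbbbbbbbbbbbbbbbbbbbbbbbbbbbbbs.sssss........................
[[253.2 244. ]
 [267.  233. ]
 [260.3 238.3]
 [277.5 253.1]
 [303.8 228.6]
 [215.1 243.9]
 [275.  258.9]]
```

Emit:
apply_moves(deltas=[0, 0, 0, -2, 0, 0, 0, 0, -4, 0, 0, 0, 0, -6, 0, 0, 0, 0, -8, 0, 0, 0, 0, -10, 0, 0, 0, 0, -10, 0])

```text
clock: 16.53
position: [0.4975, 0.0861, 0.0714]
ee_rot: [-0.003, 0.708, 0.706, 0.002]
contact_force: [-0.1, 11.3, -2.4]
width: 0.0161
gripper_force: 112.4
```

```bash
cat > look.py <<'E'
from h import *
s=get_state(); print(s["clock"],s["position"],s["ee_rot"].round(3),s["moment"].round(2),s["contact_force"].round(1))
im=get_image("scene"); h=cv2.cvtColor(im["frame"],cv2.COLOR_RGB2HSV)
m=biggest(mask(im),(240,195,325,265)); print(m.sum(),cv2.boundingRect(m),fit(im,m,.014))
for r in range(200,256):
    t="".join("#" if (a[1]>=150) else "b" if a[1]>=100 else "s" if a[2]>215 else "." for a in h[r,236:310])
    if r>=226 or "#" in t: print(r,t)
E
python3 look.py
```

```text
16.5333 [0.49749131 0.08610277 0.071391  ] [-0.003  0.708  0.706  0.002] [2.53 0.02 0.03] [-0.1 11.3 -2.4]
427 (261, 231, 32, 18) (array([ 0.5089, -0.167 , -0.0296]), np.float64(37.51372549019608))
222 .............sbbb####bbbbbbbbbb.ss........................................
223 ............sbbbbb#bbbbbbbbbbbbbbbbbss....................................
226 ...........bbbbbbbbbbbbbbbbbbbbbbbbbbbbbbbbbbbbbbbss......................
227 ...............bbbbbbbbbbbbbbbbbbbbbbbbbbbbbbbbbbbbbbbbsss................
228 ..................bbbbbbbbbbbbbbbbbbbbbbbbbbbbbbbbbbbbbbbbbbsss...........
229 ......................bbbbbbbbbbbbbbbbbbbbbbbbbbbbbbbbbbbbbbbbbbbsbb......
230 ..........................sbbbbbbbbbbbbbbbbbbbbbbbbbbbbbbbbbbbbbbbbbbsssss
231 ..........................sssbbbbbbbbb######bbbbbbbbbbbbbbbbbbbbbbbbssssss
232 ...............................bb###############bbbbbbbbbbbbbbbbbbbsssssss
233 ..............................bb###################bbbbbbbbbbbbbbbssssssss
234 .............................b#######################bbbbbbbbbbbssssssssss
235 ............................#
[... 925 characters left out ...]
bbbbbbbbbbbbbbbbbbbbbbbbbb#################b..ssssssssssssssssssssss
248 bbbbbbbbbbbbbbbbbbbbbbbbbbbbbbbbbbbbb###########b..sssssssssssssssssssssss
249 bbbbbbbbbbbbbbbbbbbbbbbbbbbbbbbbbbbbbbbbbbbbbbbb..ssssssssssssssssssssssss
250 bbbbbbbbbbbbbbbbbbbbbbbbbbbbbbbbbbbbbbbbbbbbbbbbss.sssssssssssssssssssssss
251 bbbbbbbbbbbbbbbbbbbbbbbbbbbbbbbbbbbbbbbbbbbbbbsss............sssssssssssss
252 bbbbbbbbbbbbbbbbbbbbbbbbbbbbbbbbbbbbbbbbbbbbbssss.......................ss
253 bbbbbbbbbbbbbbbbbbbbbbbbbbbbbbbbbbbbbbbbbbbbsssss.........................
254 ...bbbbbbbbbbbbbbbbbbbbbbbbbbbbbbbbbbbbbbbbbsssss.........................
255 .........bbbbbbbbbbbbbbbbbbbbbbbbbbbbbbbbbbs.sssss........................
```

The bread's tilt rose by 0.08 rad, so the rear rim is lifting with the blade. I continue along the arc about the step.

Emit:
apply_moves(deltas=[0, -0.5, 0, -4, 0, 0, -1, 0, -8, 0, 0, -2, 0, -12, 0, 0, -3, 0, -16, 0, 0, -4, 0, -20, 0, 0, -5, 0, -24, 0, 0, -6, 0, -27, 0, 0, -6, 0, -27, 0])

```text
clock: 17.25
position: [0.4983, 0.0816, 0.0995]
ee_rot: [-0.003, 0.708, 0.706, 0.004]
contact_force: [0.1, 16.5, 2.8]
width: 0.0162
gripper_force: 113.2
```

```bash
python3 look.py
```

```text
17.25 [0.49830628 0.08158444 0.09947938] [-0.003  0.708  0.706  0.004] [2.8  0.04 0.05] [ 0.1 16.5  2.8]
494 (262, 225, 31, 22) (array([ 0.5093, -0.1662,  0.2647]), np.float64(41.13725490196079))
225 ..................................b######bbbbs............................
226 ...............................bb############bbbbbss......................
227 ..............................b################bbbbbbbbsss................
228 ............................b#####################bbbbbbbbbbsss...........
229 ...........................b#######################bbbbbbbbbbbbbbsbb......
230 ...........................#########################bbbbbbbbbbbbbbbbbsssss
231 ...........................##########################bbbbbbbbbbbbbbbssssss
232 bbbbbb....................b###########################bbbbbbbbbbbbbsssssss
233 bbbbbbbbbb................#############################bbbbbbbbbbbssssssss
234 bbbbbbbbbbbbb...........bb##############################bbbbbbbbssssssssss
235 bbbbbbbbbbbbbbbbb......bbbb#############################bbbbbbbsssssssssss
236 bbbbbbbbbbbbbbbbbbbbbbbbbbb####
[... 844 characters left out ...]
bbbbbbbbbbbbbbbbbbbbbbbbbbbbbbbbbbbbbbbbbbbb..ssssssssssssssssssssss
248 bbbbbbbbbbbbbbbbbbbbbbbbbbbbbbbbbbbbbbbbbbbbbbbbb..sssssssssssssssssssssss
249 bbbbbbbbbbbbbbbbbbbbbbbbbbbbbbbbbbbbbbbbbbbbbbbb..ssssssssssssssssssssssss
250 bbbbbbbbbbbbbbbbbbbbbbbbbbbbbbbbbbbbbbbbbbbbbbb.ss.sssssssssssssssssssssss
251 bbbbbbbbbbbbbbbbbbbbbbbbbbbbbbbbbbbbbbbbbbbbbbsss............sssssssssssss
252 bbbbbbbbbbbbbbbbbbbbbbbbbbbbbbbbbbbbbbbbbbbbbssss.......................ss
253 bbbbbbbbbbbbbbbbbbbbbbbbbbbbbbbbbbbbbbbbbbbbsssss.........................
254 ...bbbbbbbbbbbbbbbbbbbbbbbbbbbbbbbbbbbbbbbbbsssss.........................
255 .......bbbbbbbbbbbbbbbbbbbbbbbbbbbbbbbbbbbbs.sssss........................
```

Tilt is now about 0.33 rad and rising. I continue the arc with a slightly shrinking radius, so the blade slips under onto the seeded face.

Emit:
apply_moves(deltas=[0, -2, 0, -5, 0, 0, -4, 0, -10, 0, 0, -7, 0, -15, 0, 0, -10, 0, -20, 0, 0, -14, 0, -24, 0, 0, -18, 0, -27, 0, 0, -18, 0, -27, 0])

```text
clock: 17.88
position: [0.4981, 0.0587, 0.1262]
ee_rot: [0.0, 0.707, 0.707, 0.001]
contact_force: [0.0, 0.2, -2.4]
width: 0.0165
gripper_force: 112.6
```

```bash
python3 look.py | head -32
```

```text
17.8833 [0.49810359 0.05868845 0.12618954] [0.    0.707 0.707 0.001] [0.2  0.05 0.03] [ 0.   0.2 -2.4]
510 (268, 219, 26, 28) (array([ 0.5008, -0.1666,  0.739 ]), np.float64(74.07450980392156))
219 ....................................b#######bb............................
220 ...................................###########b...........................
221 ..................................#############bb.........................
222 .................................b###############b........................
223 .................................#################b.......................
224 .................................##################b......................
225 ..........bbb...................b###################b.....................
226 .........bbbbbbbb..............b#####################.....................
227 ........bbbbbbbbbbbbb........sbb#####################bbsss................
228 .......bbbbbbbbbbbbbbbbb.....bbb#######################bbbbbsss...........
229 .....bbbbbbbbbbbbbbbbbbbbbbbbbbb########################bbbbbbbbbsbb......
230 ...bbbbbbbbbbbbbbbbbbbbbbbbbbbbb#
[... 763 characters left out ...]
bbbbbbbbbbbbbbbbbbbbbbbbbbbbbbb####################bssssssssssssssss
241 bbbbbbbbbbbbbbbbbbbbbbbbbbbbbbbbbbbbbb##################b.ssssssssssssssss
242 bbbbbbbbbbbbbbbbbbbbbbbbbbbbbbbbbbbbbbb################b.sssssssssssssssss
243 bbbbbbbbbbbbbbbbbbbbbbbbbbbbbbbbbbbbbbbbb#############b.ssssssssssssssssss
244 bbbbbbbbbbbbbbbbbbbbbbbbbbbbbbbbbbbbbbbbbb###########b.sssssssssssssssssss
245 bbbbbbbbbbbbbbbbbbbbbbbbbbbbbbbbbbbbbbbbbbbb########b.ssssssssssssssssssss
246 bbbbbbbbbbbbbbbbbbbbbbbbbbbbbbbbbbbbbbbbbbbbbb####b..sssssssssssssssssssss
247 bbbbbbbbbbbbbbbbbbbbbbbbbbbbbbbbbbbbbbbbbbbbbbbbbb..ssssssssssssssssssssss
248 bbbbbbbbbbbbbbbbbbbbbbbbbbbbbbbbbbbbbbbbbbbbbbbbb..sssssssssssssssssssssss
```

It slipped under: tilt about 43°, resting freely on the blade with no force. I carry on over the top.

Emit:
apply_moves(deltas=[0, -7, 0, -3, 0, 0, -14, 0, -6, 0, 0, -21, 0, -9, 0, 0, -28, 0, -11, 0, 0, -35, 0, -13, 0, 0, -35, 0, -13, 0])

```text
clock: 18.43
position: [0.4982, 0.0219, 0.1389]
ee_rot: [0.001, 0.707, 0.707, -0.0]
contact_force: [-0.5, -0.4, -2.6]
width: 0.0163
gripper_force: 112.6
```

```bash
sed -i 's/x0=(.498,-.165,0.)):/x0=(.498,-.160,0.)):/; s/(0,.3,.8,1.3)/(0,.4,.9,1.4,1.8)/' h.py; python3 look.py | head -38
```

```text
18.4333 [0.49822298 0.02187699 0.13889664] [ 0.001  0.707  0.707 -0.   ] [ 0.2   0.01 -0.04] [-0.5 -0.4 -2.6]
153 (276, 215, 13, 32) (array([ 0.7011, -0.0607, -1.1013]), np.float64(162.07450980392156))
215 ...............................................b####b.....................
216 ..............................................b######b....................
217 .............................................########bb...................
218 ............................................b####bbbbbbb..................
219 ...........................................b#####bbbbbbbb.................
220 ...........................................#####bbbbbbbbb.................
221 ..........................................b#####bbbbbbbbb.................
222 ..............bbbb........................b####bbbbbbbbbbb................
223 ............sbbbbbbbbbb...................#####bbbbbbbbbbb................
224 ...........bbbbbbbbbbbbbbbb...............#####bbbbbbbbbbb................
225 .........sbbbbbbbbbbbbbbbbbbbbb..........b#####bbbbbbbbbbbb...............
226 ........bbbbbbbbbbbbbbbbb
[... 1245 characters left out ...]
bbbbbbbbbbbbbbbbbbbbbbbbbbbbbbbbbbbbbb####bbbbbbbb.sssssssssssssssss
243 bbbbbbbbbbbbbbbbbbbbbbbbbbbbbbbbbbbbbbbbbbbbb####bbbbbb.ssssssssssssssssss
244 bbbbbbbbbbbbbbbbbbbbbbbbbbbbbbbbbbbbbbbbbbbbbb####b#bb.sssssssssssssssssss
245 bbbbbbbbbbbbbbbbbbbbbbbbbbbbbbbbbbbbbbbbbbbbbbbb####..ssssssssssssssssssss
246 bbbbbbbbbbbbbbbbbbbbbbbbbbbbbbbbbbbbbbbbbbbbbbbbb#b..sssssssssssssssssssss
247 bbbbbbbbbbbbbbbbbbbbbbbbbbbbbbbbbbbbbbbbbbbbbbbbbb..ssssssssssssssssssssss
248 bbbbbbbbbbbbbbbbbbbbbbbbbbbbbbbbbbbbbbbbbbbbbbbbb..sssssssssssssssssssssss
249 bbbbbbbbbbbbbbbbbbbbbbbbbbbbbbbbbbbbbbbbbbbbbbbb..ssssssssssssssssssssssss
250 bbbbbbbbbbbbbbbbbbbbbbbbbbbbbbbbbbbbbbbbbbbbbbb..s.sssssssssssssssssssssss
```

It stands nearly upright at the step. I push it over.

Emit:
apply_moves(deltas=[0, -8, 0, 0, 0, 0, -16, 0, 0, 0, 0, -24, 0, 1, 0, 0, -32, 0, 3, 0, 0, -40, 0, 6, 0, 0, -48, 0, 9, 0, 0, -55, 0, 12, 0, 0, -55, 0, 12, 0, 0, -55, 0, 12, 0])

```text
clock: 19.23
position: [0.4977, -0.0317, 0.1261]
ee_rot: [-0.0, 0.707, 0.707, -0.0]
contact_force: [0.6, -0.3, -2.3]
width: 0.0165
gripper_force: 112.6
```

```bash
cat > look2.py <<'E'
from h import *
s=get_state(); print(s["clock"],s["position"],s["ee_rot"].round(3),s["moment"].round(2),s["contact_force"].round(1))
im=get_image("scene"); h=cv2.cvtColor(im["frame"],cv2.COLOR_RGB2HSV).astype(int)
for r in range(205,258): print(r,"".join("#" if a[1]>=150 else "b" if a[1]>=100 else "o" if a[1]>=60 else "s" if a[2]>215 else "." for a in h[r,250:335]))
E
python3 look2.py
```

```text
19.2333 [ 0.49765709 -0.03172164  0.12610515] [-0.     0.707  0.707 -0.   ] [ 0.19 -0.02 -0.03] [ 0.6 -0.3 -2.3]
205 ...oooo............................................................................oo
206 ...oooo............................................................................ob
207 ...oooo...................................s.......................................oob
208 ...o.................................sssssssss.....................................ob
209 .....................................ssssssssss....................................o.
210 .....................................sssssssssss.....................................
211 ....................................ssssssssss.......................................
212 ....................................sssssssss........................................
213 .....................................sssss...........................................
214 .....................................................................................
215 ...................................................................................
[... 3082 characters left out ...]
bbbbbbbbbbbbbbbbbbo.....oobbb##############bbo..sssssss...............
251 bbbbbbbbbbbbbbbbbbbbbbbbbbbbbbbbo.s......oooooooooooobbbbo....ssssssss...............
252 bbbbbbbbbbbbbbbbbbbbbbbbbbbbbbbosss........................sssssssssss...............
253 bbbbbbbbbbbbbbbbbbbbbbbbbbbbbbossss..................................................
254 bbbbbbbbbbbbbbbbbbbbbbbbbbbbbbsssss..................................................
255 bbbbbbbbbbbbbbbbbbbbbbbbbbbbbo.sssss.................................................
256 bbbbbbbbbbbbbbbbbbbbbbbbbbbbbb.....ssss..............................................
257 obbbbbbbbbbbbbbbbbbbbbbbbbbbbb..........sssssssss....................................
```

Flipped: a seeded, speckled top is lying on the sill (columns 284-315, rows 235-251). I locate it and plan the push.

```bash
python3 - <<'E'
from h import *
im=get_image("scene"); h=cv2.cvtColor(im["frame"],cv2.COLOR_RGB2HSV)
g=im["frame"].astype(int)
u=lambda c:(lambda p:(p.min(0).round(1),p.max(0).round(1)))(proj(im,breadpts(c,0,.024)))
for c in((.498,-.26),(.508,-.26),(.498,-.27),(.508,-.27),(.518,-.26)): print(c,"center y",c[1]+.05,*u(c))
for n in("wrist","side"):
    i=get_image(n)
    for r in place_of("flatbread",i)[:3]: print(n,round(r["score"],2),r["point"],onz(i,r["point"],.031).round(4))
for r in place_of("flatbread",im)[:3]: print("scene",round(r["score"],2),r["point"],onz(im,r["point"],.031).round(4))
E
```

```text
(0.498, -0.26) center y -0.21000000000000002 [285.5 234.6] [319.2 253.2]
(0.508, -0.26) center y -0.21000000000000002 [287.  233.4] [320.5 251.7]
(0.498, -0.27) center y -0.22000000000000003 [288.5 235.3] [322.4 253.9]
(0.508, -0.27) center y -0.22000000000000003 [290. 234.] [323.6 252.4]
(0.518, -0.26) center y -0.21000000000000002 [288.4 232.1] [321.7 250.2]
side 0.79 [264.0, 148.5] [ 0.7169 -0.4218  0.031 ]
side 0.65 [350.4, 281.2] [0.4055 0.1686 0.031 ]
scene 0.8 [297.4, 243.8] [ 0.4904 -0.1976  0.031 ]
scene 0.5 [185.5, 242.0] [0.3521 0.1114 0.031 ]
```

Emit:
apply_moves(deltas=[0, 20, 0, 0, 0, 0, 45, 6, 0, 0, 0, 65, 12, 0, 0, 0, 75, 19, 10, 0, 0, 75, 19, 25, 0, 0, 75, 19, 40, 0, 0, 75, 19, 48.5, 0, 0, 75, 19, 48.5, 0])

```text
clock: 20.25
position: [0.5152, 0.0437, 0.0756]
ee_rot: [-0.002, 0.707, 0.708, -0.002]
contact_force: [-0.4, 0.4, -2.5]
width: 0.0158
gripper_force: 112.5
```

Emit:
apply_moves(deltas=[0, -10, 0, 0, 0, 0, -20, 0, 0, 0, 0, -28, 0, 0, 0, 0, -36, 0, 0, 0, 0, -44, 0, 0, 0, 0, -52, 0, 0, 0, 0, -60, 0, 0, 0, 0, -68, 0, 0, 0, 0, -76, 0, 0, 0, 0, -76, 0, 0, 0])

```text
clock: 21.08
position: [0.5171, -0.0341, 0.078]
ee_rot: [0.001, 0.707, 0.707, -0.0]
contact_force: [1.0, 0.2, -1.8]
width: 0.0168
gripper_force: 112.6
```

```bash
python3 look2.py|sed -n '1p;24,60p'
```

```text
21.0833 [ 0.51708835 -0.03408629  0.07803297] [ 0.001  0.707  0.707 -0.   ] [ 0.12 -0.06 -0.02] [ 1.   0.2 -1.8]
227 bbbbbbbbbbbbbbo.....obbbbbbbbbbbbbbbbbbbbooooo.......................................
228 bbbbbbbbbbbbbbbo......obbbbbbbbbbbbbbbbbbbbbbbooooo..................................
229 bbbbbbbbbbbbbbbbo......obbbo...oobbbbbbbbbbbbbbbbbbobbo..............................
230 bbbbbbbbbbbbbbbbbo......oo.........oobbbbbbbbbbbbbbbbbbsssss.........................
231 bbbbbbbbbbbbbbbbbbo....................oobbbbbbbbbbbbbssssss.........................
232 bbbbbbbbbbbbbbbbbbbo.......................oooobbbbbbsssssssssss.....................
233 bbbbbbbbbbbbbbbbbbbo.............................ooosssssssssssssss..................
234 bbbbbbbbbbbbbbbbbbbo.................................sssssssssssssssss...............
235 bbbbbbbbbbbbbbbbbbo......................................sssssssssssss...............
236 bbbbbbbbbbbbbbbbbb.......................................sssssssssssss...............
237 bbbbbbbbbbbbbbbbo.........................................sssssossssss.............
[... 1102 characters left out ...]
bbbbbbbbbbbbbbbbbbbss.sssssssssss.o####################b..............
251 bbbbbbbbbbbbbbbbbbbbbbbbbbbbbbbboss............s..oobb################b..............
252 bbbbbbbbbbbbbbbbbbbbbbbbbbbbbbbosss..................oobbbbbbbbbb#####b..............
253 bbbbbbbbbbbbbbbbbbbbbbbbbbbbbbossss............................ooobbbbo..............
254 bbbbbbbbbbbbbbbbbbbbbbbbbbbbbbsssss..................................................
255 bbbbbbbbbbbbbbbbbbbbbbbbbbbbbo.sssss.................................................
256 bbbbbbbbbbbbbbbbbbbbbbbbbbbbbb.....ssss..............................................
257 obbbbbbbbbbbbbbbbbbbbbbbbbbbbb..........sssssssss....................................
```

The bread is moving ahead of the blade (its left edge went from column 284 to 297). I keep pushing.

Emit:
apply_moves(deltas=[0, -8, 0, 0, 0, 0, -16, 0, 0, 0, 0, -24, 0, 0, 0, 0, -32, 0, 0, 0, 0, -40, 0, 0, 0, 0, -48, 0, 0, 0, 0, -56, 0, 0, 0, 0, -64, 0, 0, 0, 0, -64, 0, 0, 0])

```text
clock: 21.88
position: [0.5166, -0.0985, 0.0779]
ee_rot: [0.0, 0.707, 0.707, -0.001]
contact_force: [0.3, -0.2, -2.7]
width: 0.0159
gripper_force: 112.7
```

```bash
python3 look2.py|sed -n '1p;26,54p'
```

```text
21.8833 [ 0.51658707 -0.09847681  0.07789905] [ 0.     0.707  0.707 -0.001] [ 0.15  0.06 -0.07] [ 0.3 -0.2 -2.7]
229 bbbbbbbbbbbbbbbbbbbbbbbbbbbbbbb.....obbbbbbbbbbbbbbobbo..............................
230 bbbbbbbbbbbbbbbbbbbbbbbbbbbbbbbb.....obbbbbbbbbbbbbbbbbsssss.........................
231 bbbbbbbbbbbbbbbbbbbbbbbbbbbbbbbbo......obbbbbbbbbbbbbbssssss.........................
232 bbbbbbbbbbbbbbbbbbbbbbbbbbbbbbbbbo......obbbbbbbbbbbbossssssssss.....................
233 bbbbbbbbbbbbbbbbbbbbbbbbbbbbbbbbbbo......obbo.....obo....ssssssssss..................
234 bbbbbbbbbbbbbbbbbbbbbbbbbbbbbbbbbbbo......o................sssssssssss...............
235 bbbbbbbbbbbbbbbbbbbbbbbbbbbbbbbbbbbbo.........................ssssssss...............
236 bbbbbbbbbbbbbbbbbbbbbbbbbbbbbbbbbbbbbb...........................sssss...............
237 bbbbbbbbbbbbbbbbbbbbbbbbbbbbbbbbbbbbbbo.............................ss...............
238 bbbbbbbbbbbbbbbbbbbbbbbbbbbbbbbbbbbbbbo..............................................
239 bbbbbbbbbbbbbbbbbbbbbbbbbbbbbbbbbbbbbo.............................................
[... 922 characters left out ...]
bbbbbbbbbbbbbbbbbbbo.........sssssss..................bb..............
251 bbbbbbbbbbbbbbbbbbbbbbbbbbbbbbbbbo.............ssssssss..............oo..............
252 bbbbbbbbbbbbbbbbbbbbbbbbbbbbbbbbo..................................ss................
253 bbbbbbbbbbbbbbbbbbbbbbbbbbbbbbbo.....................................................
254 bbbbbbbbbbbbbbbbbbbbbbbbbbbbbbo......................................................
255 bbbbbbbbbbbbbbbbbbbbbbbbbbbbbo.......................................................
256 bbbbbbbbbbbbbbbbbbbbbbbbbbbbbo......sss..............................................
257 obbbbbbbbbbbbbbbbbbbbbbbbbbbbo..........sssssssss....................................
```

Emit:
apply_moves(deltas=[0, -8, 1, 0, 0, 0, -16, 1, 0, 0, 0, -24, 1, 0, 0, 0, -32, 1, 0, 0, 0, -40, 1, 0, 0, 0, -48, 1, 0, 0, 0, -54, 1, 0, 0, 0, -60, 1, 0, 0, 0, -60, 1, 0, 0])

```text
clock: 22.68
position: [0.5182, -0.1578, 0.0781]
ee_rot: [0.001, 0.707, 0.707, -0.0]
contact_force: [-0.2, -0.6, -3.2]
width: 0.0163
gripper_force: 112.7
```

Emit:
apply_moves(deltas=[0, 15, 0, 0, 0, 0, 40, 0, 0, 0, 0, 75, 0, 0, 0, 0, 110, 0, -10, 0, 0, 150, 0, -20, 0, 0, 190, 0, -30, 0, 0, 230, 0, -30, 0, 0, 270, 0, -30, 0, 0, 310, 0, -30, 0, 0, 350, 0, -30, 0, 0, 380, 0, -30, 0, 0, 380, 0, -30, 0])

```text
clock: 23.68
position: [0.518, 0.2297, 0.1083]
ee_rot: [-0.001, 0.705, 0.709, 0.002]
contact_force: [1.1, -0.0, -2.5]
width: 0.0165
gripper_force: 112.7
```

```bash
python3 - <<'E'
from h import *
s=get_state(); print(s["clock"],s["position"])
im=get_image("side"); h=cv2.cvtColor(im["frame"],cv2.COLOR_RGB2HSV).astype(int)
print("slot corners floor/ceil",proj(im,[[.461,-.303,.024],[.575,-.303,.024],[.461,-.303,.058],[.575,-.303,.058],[.42,-.168,.024],[.61,-.168,.024]]).round(1))
print(np.unique(h[h[:,:,1]>149][:,0],return_counts=True)[0][:20])
for r in range(150,205): print(r,"".join("#" if a[1]>=140 and a[0]<25 else "b" if a[1]>=90 and a[0]<25 else "s" if a[2]>215 else "." if a[2]>110 else "x" for a in h[r,280:365]))
im=get_image("scene"); print([ (r["point"],round(r["score"],2)) for r in place_of("flatbread",im)])
w=get_image("wrist")
for i,n in((im,"scene"),(w,"wrist")):
  for q in("turner_tip","sauce_dish","soup_bowl","pepper_shaker"):
    for r in place_of(q,i)[:1]: print(n,q,round(r["score"],2),onz(i,r["point"],0).round(3))
E
```

```text
23.6833 [0.51797022 0.22969808 0.10834641]
slot corners floor/ceil [[336.4 173.7]
 [300.8 171.2]
 [337.1 164.5]
 [300.9 162.1]
 [348.1 199.2]
 [284.  194.2]]
[ 4  5  6  7  8  9 10 11 12 14 16 18 19 20 21 22 23 24 25 86]
150 ...........xxxxxxxxxxxxxxxxxxxxxxxxxxxxxxxxxxx..xxxxxxxxxxxxxxxxxxxxxxxxxxxxxxx......
151 ..xx.......xxxxxxxxxxxxxxxxxxxxxxxxxxxxxxxxxx..xxxxxxxxxxxxxxxxxxxxxxxxxxxxxxxx......
152 ............xxxxxxxxxxxxxxxxxxxxxxxxxxxxxxxx..xxxxxxxxxxxxxxxxxxxxxxxxxxxxxxxxx......
153 ..............xxxxxxxxxxxxxxxxxxxxxxxxxxxxx..xxxxxxxxxxxxxxxxxxxxxxxxxxxxxxxxxx......
154 ...............xxxxxxxxxxxxxxxxxxxxxxxxxx...xxxxxxxxxxxxxxxxxxxxxxxxxxxxxxxxxxx......
155 .................xxxxxxxxxxxxxxxxxxxxxx.....x....x.xxxxxxxxxxxxxxxxxxxxxxxxxxxx......
156 ...................xxxxxxxxxxxxxxxxxx..............................xxxxxxxxxxx.......
157 .....................xxxxxxxxxxxxx...................................................
158 ............................x........................................................
159 ..................................................................
[... 3608 characters left out ...]
...........
200 bb...................................................................................
201 bb.......................................bbbbbbb.....................................
202 bbb......................................bbbbbbbbbbbbbbbbbbbb........................
203 bbb......................................bbbbbbbbbbbbbbbbbbbbbbbbbbbbbbs.............
204 bb.......................................bbbbbbbbbbbbbbbbbbbbbbbbbbbbbbb.............
[([184.9, 240.9], 0.54)]
scene turner_tip 0.75 [0.612 0.14  0.   ]
scene sauce_dish 0.44 [0.61  0.195 0.   ]
scene soup_bowl 0.91 [0.731 0.093 0.   ]
scene pepper_shaker 0.84 [ 0.766 -0.152  0.   ]
wrist soup_bowl 0.82 [0.742 0.11  0.   ]
```

Emit:
apply_moves(deltas=[0, 25, 0, 5, 0, 0, 50, 0, 15, 0, 0, 68, 0, 35, 0, 0, 68, 0, 50, 0, 0, 68, 0, 56, 0, 0, 68, 0, 59, 0, 0, 68, 0, 61, 0, 0, 68, 0, 63, 0, 0, 68, 0, 63, 0])

```text
clock: 25.03
position: [0.5177, 0.2915, 0.0462]
ee_rot: [-0.0, 0.707, 0.707, 0.0]
contact_force: [-3.6, 1.7, 5.0]
width: 0.0162
gripper_force: 113.7
```

```bash
python3 - <<'E'
from h import *
im=get_image("side"); h=cv2.cvtColor(im["frame"],cv2.COLOR_RGB2HSV).astype(int)
for y in(-.295,-.303,-.31,-.318,-.325):
    u=proj(im,breadpts((.518,y-.1),0,.024)); i=u[:,1].argmax(); print(y,u[i].round(1),u.max(0).round(1),u.min(0).round(1))
for r in range(160,176): print(r," ".join(f"{a[0]}/{a[1]}/{a[2]}" for a in h[r,316:342:3]))
E
```

```text
-0.295 [320.3 173.2] [335.1 173.2] [304.3 154.9]
-0.303 [320.5 171.9] [335.2 171.9] [304.5 153.7]
-0.31 [320.7 170.7] [335.3 170.7] [304.8 152.7]
-0.318 [320.9 169.4] [335.4 169.4] [305.  151.5]
-0.325 [321.  168.3] [335.5 168.3] [305.3 150.5]
160 21/49/184 15/23/135 11/16/129 11/16/129 13/18/130 12/19/131 18/45/169 20/48/190 20/49/189
161 20/48/186 17/33/160 12/17/149 7/17/138 10/18/128 16/25/134 19/49/186 19/49/191 20/49/187
162 20/49/188 18/37/177 10/13/181 9/14/176 53/8/131 18/34/166 19/48/190 19/50/190 20/48/185
163 19/50/190 20/47/179 10/13/172 10/13/178 81/34/127 19/43/185 20/47/190 20/47/188 20/50/180
164 20/48/192 20/49/181 14/54/133 30/12/128 82/60/114 23/45/176 20/48/190 20/48/186 20/52/173
165 20/47/195 20/48/187 16/111/133 77/44/105 83/62/115 32/29/148 20/47/188 19/48/181 19/51/165
166 20/49/197 20/48/191 18/71/155 82/59/112 81/62/115 68/32/129 20/48/187 20/48/175 20/52/156
167 20/47/196 20/47/194 19/52/178 83/62/115 83/58/115 82/54/119 20/49/184 20/52/168 20/53/144
168 20/47/191 20/49/192 20/49/188 82/60/115 81/62/115 82/60/114 22/44/167 20/53/160 19/56/133
169 20/50/184 20/49/181 20/49/188 75/42/121 83/59/113 82/56/113 38/29/132 19/53/149 20/50/123
170 20/52/168 20/53/167 20/51/181 30/31/141 83/56/114 82/57/112 76/44/110 18/55/138 18/38/120
171 27/35/138 20/53/154 20/52/173 22/46/160 82/56/113 80/57/108 80/53/102 19/56/127 11/23/122
172 72/37/118 36/28/129 20/53/160 20/49/166 82/57/112 81/50/102 79/45/96 28/30/109 11/17/123
173 80/48/96 79/51/109 27/39/132 20/52/162 81/50/102 80/51/100 77/40/90 71/29/97 12/19/133
174 75/36/86 77/40/90 64/32/112 21/55/149 38/28/110 79/45/97 75/36/85 72/29/87 17/12/193
175 76/44/87 74/39/86 76/45/96 22/44/144 23/46/123 77/39/92 70/28/82 30/15/103 15/11/194
```

The bread's rear shows at row ~169.5 in the side view, which puts it at y ≈ -0.316, about 12 mm behind the slot plane. I lay the turner down.

Emit:
apply_moves(deltas=[17, 0, 0, 0.5, 0, 17.6, 0, 0, 1, 0, 18, 0, 0, 1.5, 0, 19, 0, 0, 2, 0, 22, 0, 0, 2, 0, 40, 0, 0, 2, 0, 85, 0, 0, 2, 0, 85, 0, 0, 2, 0, 85, 0, 0, -20, 0, 85, 0, 0, -60, 0, 85, 0, 0, -100, 0, 85, 0, 0, -140, 0])

```text
clock: 26.08
position: [0.5172, 0.2914, 0.1862]
ee_rot: [-0.0, 0.707, 0.707, -0.001]
contact_force: [0.9, -0.7, -0.4]
width: 0.0848
gripper_force: 0.0
```

Emit:
apply_moves(deltas=[85, 40, 0, -20, 0, 85, 80, 0, -20, 0, 85, 110, 0, -20, 0, 85, 110, 0, -20, 0])

```text
clock: 26.42
position: [0.5176, 0.4076, 0.2056]
ee_rot: [-0.001, 0.705, 0.709, 0.003]
contact_force: [0.8, 0.1, -0.4]
width: 0.0848
gripper_force: 0.0
```

```bash
python3 - <<'E'
from h import *
s=get_state(); print(s["clock"],s["position"],s["contact_force"].round(1),s["width"])
sd=get_image("side"); w=get_image("wrist"); sc=get_image("scene")
for n,i in(("w",w),("s",sd),("sc",sc)):
  for q,z in dict(turner=0,turner_tip=0,turner_grip=.042,flatbread=.031,sauce_dish=0,soup_bowl=0,pepper_shaker=0).items():
    for r in place_of(q,i)[:3]:
        if r["score"]>.3: print(n,q,round(r["score"],2),np.round(r["point"]),onz(i,r["point"],z).round(3))
h=cv2.cvtColor(sd["frame"],cv2.COLOR_RGB2HSV).astype(int)
for r in range(158,182): print(r,"".join("#" if a[1]>=90 and a[0]<25 else "s" if a[2]>215 else "." if a[2]>150 else ":" if a[2]>110 else "x" for a in h[r,285:355]))
E
```

```text
26.4167 [0.51757917 0.40762288 0.20562876] [ 0.8  0.1 -0.4] 0.08484441214416301
w turner 0.64 [279. 368.] [0.518 0.18  0.   ]
w turner_grip 0.65 [279. 301.] [0.517 0.303 0.042]
w flatbread 0.96 [182. 393.] [0.405 0.173 0.031]
w soup_bowl 0.53 [449. 411.] [ 0.741  0.112 -0.   ]
s turner 0.68 [304. 290.] [ 0.512  0.182 -0.   ]
s turner_tip 0.93 [304. 273.] [0.516 0.128 0.   ]
s turner_grip 0.81 [296. 317.] [0.517 0.299 0.042]
s turner_grip 0.72 [314. 203.] [ 0.515 -0.111  0.042]
s turner_grip 0.37 [313. 201.] [ 0.518 -0.118  0.042]
s flatbread 0.6 [351. 285.] [0.404 0.181 0.031]
s flatbread 0.51 [264. 148.] [ 0.718 -0.427  0.031]
s flatbread 0.39 [321. 160.] [ 0.516 -0.372  0.031]
s sauce_dish 0.62 [233. 221.] [ 0.738 -0.05   0.   ]
s soup_bowl 0.77 [217. 262.] [0.742 0.118 0.   ]
s pepper_shaker 0.73 [232. 196.] [ 0.772 -0.168  0.   ]
sc turner 0.91 [202. 227.] [0.512 0.18  0.   ]
sc turner_tip 0.93 [213. 233.] [0.492 0.116 0.   ]
sc turner_grip 0.97 [172. 213.] [0.492 0.289 0.042]
sc flatbread 0.68 [184. 240.] [0.359 0.123 0.031]
sc flatbread 0.4 [318. 223.] [ 0.658 -0.194  0.031]
sc
[... 1258 characters left out ...]
::::::::..:::::::::::::::
173 ::::::::::::::::::::::::::::::.................:::::::.:::::::::::::::
174 ::::::::::::::::::::::::::::::.sssssssssssss........::..........::::::
175 ::::::::::::::::::::::::::::::.ssssssssssssssssssss.::...s......::::.:
176 ::::::::::::::::::::::::::::::.ssssssssssssssssssss..::..ssssss.::::::
177 ::::::::::::::::::::::::::::::.sssssssssssssssssssss..:..ssssss.::::::
178 ::::::::::::::::::::::::::::::.ssssssssssssssssssssss.::..sssss.::::::
179 ::::::::::::::::::::::::::::::.ssssssssssssssssssssss..:..sssss.::::::
180 ::::::::::::::::::::::::::::::.sssssssssssssssssssssss.::..ssss.::::::
181 ::::::::::::::::::::::::::::::.sssssssssssssssssssssss..:..ssss.......
```

The shadowed chamber floor shows between the bread (row 169) and the sill's bright edge (row 173), so the bread is wholly inside. The turner lies flat on the worktop and the bystanders stand where they were.

```bash
python3 -c "from rig import *; print(sign_off())"
```

```text
the job is handed in; nothing more can be done
None
```

Job handed in: the bread is turned seeded side up and, by the last images, wholly inside the warmer; the turner lies flat on the bare worktop and the dish, shaker and bowl stand where they were (about 27 s of the 64 s used; the verdict was not shown to me).

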